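# Shut, hasp and pin the fittings chest

## Task

Shut the lid of the grey steel fittings chest, then swing its hasp over the staple and press it flat against the chest's front. Lock it by taking the retaining pin from the wooden tool block and dropping it down through the staple's loop until its collar rests on the loop. Leave the other tools and parts where they are.

Things in the scene. Friction and masses are not known exactly. Their poses are not given: they have to be found in the camera images.
- staple_eye (a point): Centre of the loop of the staple, 98 mm above the bench, level with the top of its rod. The staple is a level U of 6 mm steel rod on the front of the chest, open above and below. x points into the chest, y along its width, z up. Legs run along x at y = -11 and +11 mm, the outer cross rod at x = -12 mm. Opening: 16 mm in y; in x -9 mm to the closed hasp's face at +17 mm. Chest front at x = +24 mm.
- lid_hinge (a point): Middle of the lid's hinge line at the back of the chest, 145 mm above the bench; axes as staple_eye, hinge line along y. The grey sheet-steel chest is fixed, 300 mm wide (y -150 to +150 mm), and reaches from here 200 mm forward (to x = -200 mm). The shut lid's top is 170 mm above the bench.
- lid_edge (a point): Middle of the top front edge of the lid, moves with it; own x points to the hinge, y along the width, z out of the lid's top. The lid is a flat grey tray, 200 mm deep, 300 mm wide, 25 mm thick. Shut, this point is 170 mm above the bench, 200 mm in front of lid_hinge. The hasp takes up 28 mm either side of it: press the lid 80 mm or more to one side.
- chest_lid (a joint): Lid angle, rad: 0 = shut, grows as it opens. Starts ajar. Stiff hinge: the lid stays where it is left; pressing it down near its front edge takes about 2 to 6 N.
- hasp_hinge (a point): Middle of the hasp's hinge line on the front of the lid, moves with the lid; the line runs along y. With the lid shut it is 157 mm above the bench, 20 mm behind staple_eye (x = +20 mm in that frame) and 4 mm in front of the chest's front.
- hasp_end (a point): Middle of the free end of the hasp strap, moves with it. The strap is a plain steel plate 95 mm long from its hinge line to this end, 56 mm wide, 4 mm thick, with a slot 32 mm wide, 52 to 78 mm from the hinge line, that goes over the staple. When flat, its outer face is at staple_eye x = +17 mm and is plain for 50 mm below the hinge line.
- hasp (a joint): Angle of the hasp strap to the lid, rad: 0 = flat down the chest's front, over the staple; 1.57 = straight out to the front; 3.14 = straight up on the shut lid; stop at 3.5. Starts up. Slightly stiff hinge: the strap stays put within about 0.6 rad of upright, falls forward slowly when pushed farther, and stops about 0.7 rad short of flat, from where it must be pressed home.
- pin_grip (a point): Centre of the retaining pin's grip, on its axis, z up the pin. The pin stands in a hole of the tool block: black round grip, 24 mm in diameter, 50 mm long, finely ribbed, small steel button on top; below it a steel collar, 28 mm in diameter, 5 mm thick, then a 12 mm steel shank 70 mm long, tapered at the tip. Collar underside 30 mm, tip 100 mm below this point. About 120 g.
- tool_block: Wooden tool block 210 x 60 x 80 mm (x, y, z), fixed; origin at the centre of its underside. Three holes 17 mm in diameter, 75 mm deep, in a row along its x at -70, 0 and +70 mm hold the pin, the T-handle key and the screwdriver, in any order. It stands left or right of the chest.
- t_key: T-handle hex key standing in the tool block (leave it): black cross bar 90 mm long along its y, top 45 mm above the block. Origin on its axis, level with the block's top.
- screwdriver: Screwdriver standing in the tool block (leave it): grey handle 29 mm in diameter, 90 mm above the block. Origin on its axis, level with the block's top.
- wheel: Small roller wheel lying flat (leave it), 80 mm in diameter, 36 mm high; origin under its centre.
- hub: Brass hub flange lying in front of the chest (leave it), 64 mm in diameter, 32 mm high; origin under its centre.
- shock: Shock absorber lying on the bench (leave it), 220 mm long along its x, 40 mm high; origin under its centre.
- red_bottle: Small red bottle (leave it), 44 mm in diameter, 110 mm high; origin under its centre.
- extrusion: Length of aluminium extrusion lying on the bench (leave it), 170 mm long along its y, 20 mm square; origin under its centre.
Mind the look-alikes: they are no part of the job. What is shaped like the part that bears pin_grip but pink or turquoise is not meant.

How it is judged:
By the outcome, as a careful person would: the job done as asked, in the order asked, and still so for the second after the job is handed in, with the robot touching nothing.
It also fails if it takes over 72 s, if anything falls off the work surface, if the arm or the gripper's body presses on something with over 40 N, if the wrist force passes 120 N, or if a joint passes its speed limit or range.

## Robot

A 6-joint arm with a two-finger parallel gripper is mounted at the origin on the work surface. World frame = base frame: x ahead of the robot, y to its left, z up, the work surface at z = 0. Lengths are in m, angles in rad, forces in N, time in s.
With the tool pointing down it reaches from about 0.375 to 0.975 m from the base axis. Payload 3.8 kg.
Tool frame: the origin (TCP) lies on the centre line of the jaws, within the pads' length; the fingertips stand 14 mm ahead of it and the grasp point (between the pads) lies 5 mm behind it; x points along the fingers, y is the direction in which the jaws open and shut, and the axes are right-handed (so a half turn about x gives the same grasp; the last joint's range is limited). The gripper opens to 85 mm and grips with 20 to 120 N. Pads are 22 mm wide; open, the fingers measure 114 mm over their backs; the gripper's body (76 mm by 85 mm) begins 54 mm behind the grasp point. The pads swing forward as they close: fully open they stand 13 mm farther back than shut.
Start: joints at [-1.358, 0.264, 1.604, -0, 1.274, -0.037], TCP at [0.167, -0.654, 0.207] pointing down, gripper open.
Joint ranges: [-2.63, 2.63], [-0.94, 2.18], [0.31, 2.57], [-1.31, 4.45], [0, 2.66], [-2.55, 2.55]. Speed limits (rad/s): [2.57, 2.57, 3.14, 3.14, 3.14, 3.14].

## Interface

Orientations are given as a rotation vector (axis times angle).
In Python, from workcell import bot gives the robot as it stands.
- The arm moves only by the shell command python3 -m creep 'ROWS' [FORCE]. ROWS is JSON, a list of rows, each an object with "grip": the finger opening in cm, from 0 to 8.54; "dp": the shift along the tool's x, y, z in cm, a list of three; "rotation": the turn, a rotation vector about the tool's x, y, z in rad, a list of three. A call has 1 to 5 rows; each row is the pose to reach, as a shift and turn from the pose commanded when the call began, along the tool's axes at that moment; what a row does not reach only later rows make up. A row lasts 1/12 s, in which the tool goes at most 41.7 mm and 7.16 degrees, less where a joint would pass 70% of its speed; a pose out of reach is approached as far as the arm can. A call with a gripper value outside its range is refused whole. The fingers move at their own pace and stop on an object; FORCE is the grip in N (left out, the last holds). Time passes only in rows, so rows that repeat a pose let the fingers close. It gives the time, the measured TCP pose, the force and the opening at its end, in the units of the state.
- bot.read_state(): the state, without advancing time (a new reading comes with each control period).
- bot.read_camera(name): name is "scene" or "top"; returns (picture, depth): 384x512x3 uint8, red, green, blue; 384x512 float32, m along the optical axis (not along the pixel's ray), 0 where there is no reading.
- bot.get_calibration(name): a dict with "fx", "fy", "cx", "cy" (pixels), "rvec" (rotation vector, rad) and "tvec" (3), from world to camera coordinates, as OpenCV has them. Camera axes: x right, y down, z forward; pixel columns grow to the right and rows downward; lengths in m; the calibration is good to about 2 mm. A picture is of the moment at which its call begins. get_calibration takes no time and is no camera call.
- bot.finish_job(): hands the job in, once; it reports no verdict.
The state is a dict: "time": time; "q": joint angles; "joint_vel": joint speeds; "joint_torque": joint torques, N m; "tool_pos": TCP position; "tcp_rot": TCP orientation; "wrist_force": force on the tool from outside, world axes, zero at the start; "torque": the same for the moment, N m; "width": opening from 0.0 (shut) to 1.0 (fully open).
Only numpy, scipy, OpenCV 4.12 (cv2) and the standard library are available. Lean on these libraries where they do the work, as an engineer would, in place of code of your own. Each camera call takes 0.05 s, during which the arm holds its last target.

## Working session

There is one attempt and no reset: what is moved stays moved. The work goes in short steps, Python scripts to look and compute and a shell command to move; the robot and the scene stay as the last step left them, time stands still between calls to the robot, and variables do not carry over. Pictures are saved under pics/ and viewed, and the job is handed in when it is done.

```bash
ls; mkdir -p pics
python3 - <<'E'
from workcell import bot
import cv2,numpy as np
for n in("scene","top"):
    p,d=bot.read_camera(n); np.savez(f"pics/{n}0.npz",p=p,d=d)
    cv2.imwrite(f"pics/{n}0.png",p[:,:,::-1]); print(n,bot.get_calibration(n))
s=bot.read_state();print(s)
E
```

```text
pics
scene {'fx': 423.3997173051112, 'fy': 423.3997173051112, 'cx': 256.98966530056265, 'cy': 184.96282681525588, 'rvec': array([ 0.89566244,  2.53328299, -1.09099614]), 'tvec': array([ 0.4976809 , -0.10845308,  1.45479909])}
top {'fx': 498.4609072040969, 'fy': 498.4609072040969, 'cx': 254.6874028709375, 'cy': 193.52333128137403, 'rvec': array([ 2.12786922, -2.18034717,  0.17639171]), 'tvec': array([-0.07658793,  0.57497131,  1.37372215])}
{'time': 0.1, 'q': array([-1.35789554e+00,  2.64663579e-01,  1.60525047e+00, -2.47067820e-05,
        1.27370902e+00, -3.69045606e-02]), 'joint_vel': array([-0.00163944, -0.00134173, -0.00365699,  0.00200363, -0.0014004 ,
        0.000863  ]), 'joint_torque': array([ 2.83033514e-04, -5.16707575e+01, -3.68589664e+01, -8.48839522e-05,
        6.32346535e-03,  1.56612958e-05]), 'tool_pos': array([ 0.1667052 , -0.65334927,  0.20568914]), 'tcp_rot': array([ 2.08914731,  0.26446729, -2.08957261]), 'wrist_force': array([-0.48544857,  0.05510733, -0.73860839]), 'torque': array([ 0.02415835,  0.011047  , -0.02895125]), 'width': 1.0060073141302261}
```

View pics/scene0.png

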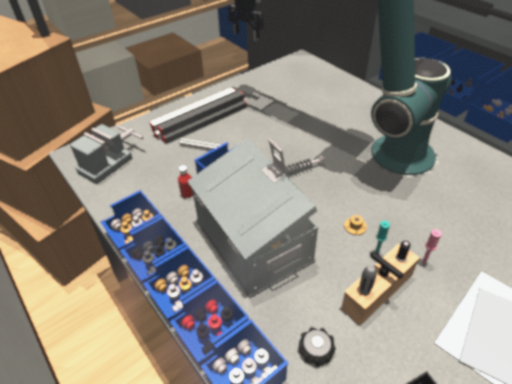

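View pics/top0.png

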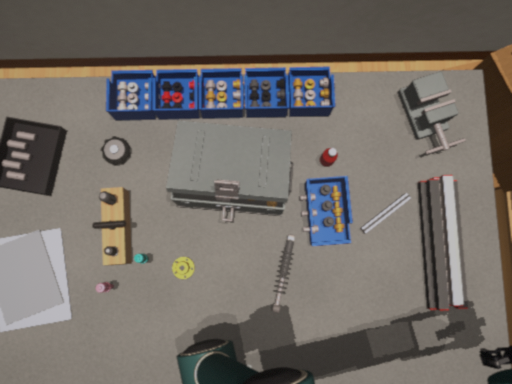

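```bash
cat > h.py <<'E'
import numpy as np,cv2
from workcell import bot
from scipy.spatial.transform import Rotation as R
C={n:bot.get_calibration(n) for n in("scene","top")}
def ray(n,u,v):
    c=C[n];M=R.from_rotvec(c["rvec"]).as_matrix();t=np.array(c["tvec"])
    d=M.T@np.array([(u-c["cx"])/c["fx"],(v-c["cy"])/c["fy"],1.]);return -M.T@t,d
def plane(n,u,v,z):
    o,d=ray(n,u,v);return o+d*(z-o[2])/d[2]
def dep(n,D,u,v):
    o,d=ray(n,u,v);return o+d*D[int(round(v)),int(round(u))]
def tri(a,b):
    o1,d1=ray("scene",*a);o2,d2=ray("top",*b)
    s=np.linalg.lstsq(np.c_[d1,-d2],o2-o1,rcond=None)[0]
    p,q=o1+d1*s[0],o2+d2*s[1];return (p+q)/2,np.linalg.norm(p-q)
def proj(n,P):
    c=C[n];K=np.array([[c["fx"],0,c["cx"]],[0,c["fy"],c["cy"]],[0,0,1.]])
    return cv2.projectPoints(np.array(P,float).reshape(-1,1,3),np.array(c["rvec"]),np.array(c["tvec"]),K,None)[0].reshape(-1,2)
def crop(p,x0,y0,x1,y1,k,f):
    cv2.imwrite(f,cv2.resize(p[y0:y1,x0:x1,::-1],None,fx=k,fy=k,interpolation=cv2.INTER_CUBIC))
E
python3 - <<'E'
from h import *
s=np.load("pics/scene0.npz")["p"];t=np.load("pics/top0.npz")["p"]
crop(t,160,110,300,230,5,"pics/t_chest.png")
crop(t,80,170,200,300,4.5,"pics/t_block.png")
crop(s,185,125,335,300,3.4,"pics/s_chest.png")
crop(s,330,200,450,330,4.5,"pics/s_block.png")
E
```

```text
(no output)
```

View pics/t_chest.png

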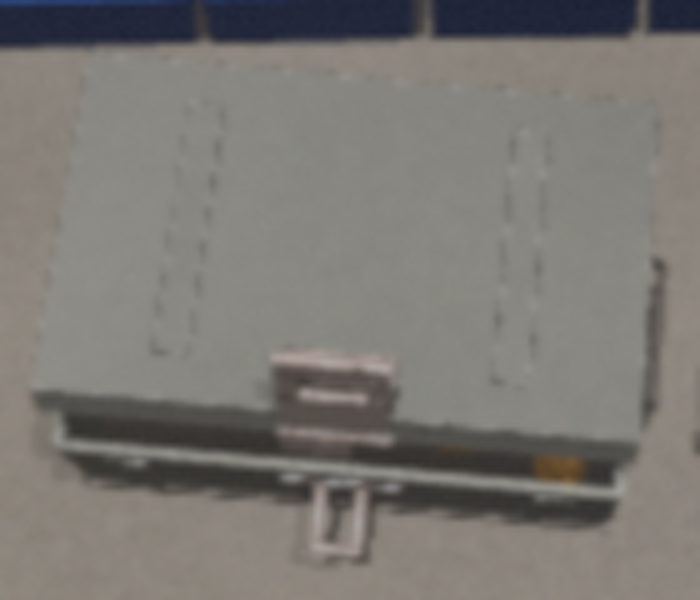

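View pics/t_block.png

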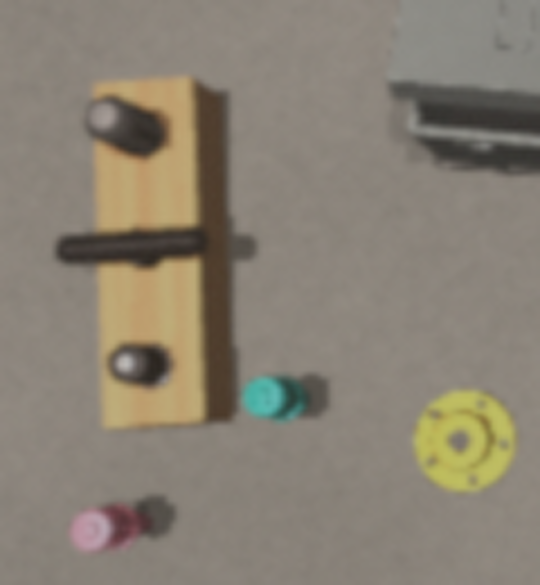

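View pics/s_chest.png

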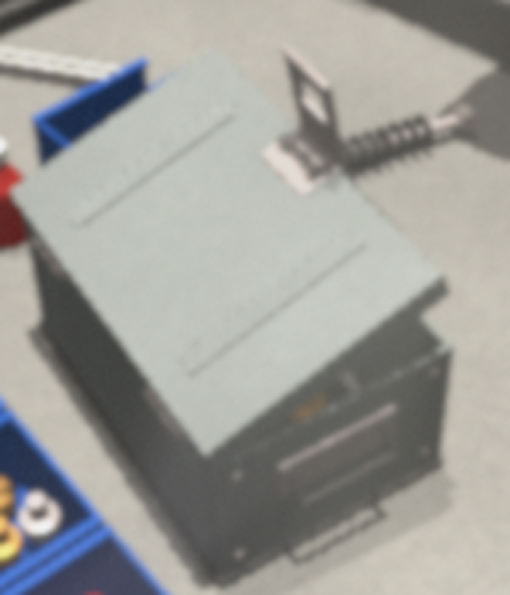

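View pics/s_block.png

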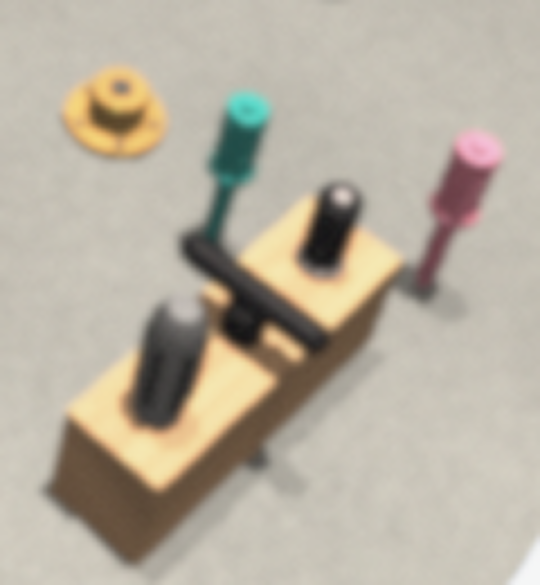

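Run:
```python
from h import *
np.set_printoptions(precision=4,suppress=True)
tc=lambda x,y:(160+x/5-.4,110+y/5-.4)
tb=lambda x,y:(80+x/4.5-.4,170+y/4.5-.4)
sb=lambda x,y:(330+x/4.5-.4,200+y/4.5-.4)
sc=lambda x,y:(185+x/3.4-.4,125+y/3.4-.4)
B=np.array([plane("top",*tb(*q),.08) for q in((93,82),(193,78),(207,420),(105,428))]);print("block",B,B.mean(0),[np.linalg.norm(B[i]-B[i-1]) for i in range(4)])
print("pin top",tri(sb(343,196),tb(126,362)))
print("screw top",tri(sb(185,310),tb(105,115)))
print("tkey bar ends",[plane("top",*tb(*q),.12) for q in((62,250),(200,242))])
rim=[plane("top",*tc(*q),.145) for q in((60,440),(620,492))];print("rim",rim,np.linalg.norm(rim[0]-rim[1]))
print("staple outer",[plane("top",*tc(*q),.098) for q in((313,553),(362,556))])
print("staple legs top",[plane("top",*tc(*q),.098) for q in((318,490),(366,492))])
print("lid back",[plane("top",*tc(*q),.17) for q in((92,57),(655,103))])
print("lid front L",tri(sc(440,278),tc(38,390)))
D=np.load("pics/top0.npz")["d"];DS=np.load("pics/scene0.npz")["d"]
for q in((60,380),(600,430),(120,370),(230,370),(450,380),(600,300),(340,250),(120,100),(340,360),(340,440),(335,550)):print("top",q,dep("top",D,*tc(*q)))
for q in((290,52),(325,80),(270,155),(305,190),(340,165)):print("sc",q,dep("scene",DS,*sc(*q)))
print("turq",tri(sb(247,107),tb(266,397)),"pink",tri(sb(480,148),tb(92,530)))
print("hub",plane("top",*tb(465,440),.032))
print("bench check",dep("top",D,250,270), dep("top",D,150,300))
```

```text
block [[0.5932 0.3353 0.08  ]
 [0.5943 0.2743 0.08  ]
 [0.3863 0.2633 0.08  ]
 [0.3831 0.3241 0.08  ]] [0.4892 0.2993 0.08  ] [np.float64(0.2104187818007022), np.float64(0.06094495982449447), np.float64(0.2082946821886532), np.float64(0.06085708455439292)]
pin top (array([0.4191, 0.2983, 0.1351]), np.float64(0.002828783222057412))
screw top (array([0.559 , 0.3044, 0.1652]), np.float64(0.0027684596789046825))
tkey bar ends [array([0.4869, 0.3398, 0.12  ]), array([0.4897, 0.2591, 0.12  ])]
rim [array([0.5522, 0.1297, 0.145 ]), array([ 0.5178, -0.1634,  0.145 ])] 0.295109911780271
staple outer [array([0.494 , 0.0003, 0.098 ]), array([ 0.4917, -0.0262,  0.098 ])]
staple legs top [array([ 0.5282, -0.003 ,  0.098 ]), array([ 0.5265, -0.029 ,  0.098 ])]
lid back [array([0.7519, 0.1089, 0.17  ]), array([ 0.7207, -0.1869,  0.17  ])]
lid front L (array([0.5657, 0.1296, 0.2233]), np.float64(0.0017802240199830375))
top (60, 380) [0.5696 0.1168 0.2321]
top (600, 430) [ 0.5388 -0.1479  0.231 ]
top (120, 370) [0.5746 0.0878 0.2279]
top (230, 370) [0.5737 0.0338 0.2259]
top (450, 380) [ 0.5668 -0.0748  0.2227]
top (600, 300) [ 0.6093 -0.1521  0.2031]
top (340, 250) [ 0.6376 -0.0209  0.2054]
top (120, 100) [0.7277 0.0941 0.1717]
top (340, 360) [ 0.562  -0.0237  0.3159]
top (340, 440) [ 0.5641 -0.0132  0.035 ]
top (335, 550) [ 0.4953 -0.0117  0.098 ]
sc (290, 52) [ 0.5603 -0.0351  0.3159]
sc (325, 80) [ 0.3021 -0.2889  0.0006]
sc (270, 155) [ 0.5755 -0.04    0.2243]
sc (305, 190) [0.5787 0.0042 0.2224]
sc (340, 165) [0.5516 0.0112 0.2361]
turq (array([0.3974, 0.2204, 0.1213]), np.float64(0.00233927660095258)) pink (array([0.3236, 0.32  , 0.1218]), np.float64(0.003139565846467131))
hub [0.3705 0.1151 0.032 ]
bench check [ 0.3582 -0.0724 -0.0039] [0.2817 0.2122 0.0016]
```

```bash
cat >> h.py <<'E'
np.set_printoptions(precision=4,suppress=True)
YAW=-0.112; EYE=np.array([.507,-.0138,.098])
ex=np.array([np.cos(YAW),np.sin(YAW),0]);ey=np.array([-np.sin(YAW),np.cos(YAW),0])
def chest(x,y,z): return EYE[:2]@np.eye(2,3)*1+ex*x+ey*y+np.array([0,0,z])
def desired(sign=1,yaw=YAW):
    y=sign*np.array([-np.sin(yaw),np.cos(yaw),0]);x=np.array([0,0,-1.]);return np.c_[x,y,np.cross(x,y)]
def go(P,Rd=None):
    s=bot.read_state();M=R.from_rotvec(s["tcp_rot"]).as_matrix()
    print("t",s["time"],"tcp",s["tool_pos"],"F",s["wrist_force"],"w",s["width"],"q",s["q"])
    print("dp cm",M.T@(np.array(P)-s["tool_pos"])*100)
    if Rd is not None: print("rot",R.from_matrix(M.T@Rd).as_rotvec())
E
python3 - <<'E'
from h import *
print(R.from_rotvec(bot.read_state()["tcp_rot"]).as_matrix())
P=chest(.047,.10,.30);print(P)
go(P,desired(1));go(P,desired(-1))
E
```

```text
[[-0.0005  0.2472 -0.969 ]
 [ 0.002  -0.969  -0.2472]
 [-1.     -0.002  -0.0001]]
[0.5649 0.0803 0.3   ]
t 0.1 tcp [ 0.1667 -0.6533  0.2057] F [-0.4854  0.0551 -0.7386] w 1.0060073141302261 q [-1.3579  0.2647  1.6053 -0.      1.2737 -0.0369]
dp cm [ -9.3038 -61.2648 -56.7201]
rot [-2.7798 -0.0028  0.0004]
t 0.1 tcp [ 0.1667 -0.6533  0.2057] F [-0.4854  0.0551 -0.7386] w 1.0060073141302261 q [-1.3579  0.2647  1.6053 -0.      1.2737 -0.0369]
dp cm [ -9.3038 -61.2648 -56.7201]
rot [0.3618 0.0003 0.002 ]
```

```bash
python3 -m creep '[{"grip":0,"dp":[-8,-4,-4],"rotation":[0,0,0]},{"grip":0,"dp":[-17,-61,-56.5],"rotation":[0.36,0,0]},{"grip":0,"dp":[-17,-61,-56.5],"rotation":[0.36,0,0]},{"grip":0,"dp":[-17,-61,-56.5],"rotation":[0.36,0,0]},{"grip":0,"dp":[-17,-61,-56.5],"rotation":[0.36,0,0]}]' 40
python3 - <<'E'
from h import *
go(chest(.047,.10,.37),desired(-1))
E
```

```text
time: 0.52
tool_pos: [0.2577, -0.487, 0.2683]
tcp_rot: [-2.161, 0.124, 2.162]
wrist_force: [0.2, 0.2, 0.4]
width: 0.297
t 0.5167 tcp [ 0.2577 -0.487   0.2683] F [0.2453 0.2034 0.3741] w 0.29726842959327493 q [-1.1294 -0.0037  1.7917  0.0002  1.3544  0.5571]
dp cm [-10.1259 -59.907  -23.9572]
rot [-0.0038  0.0003  0.0009]
```

```bash
python3 -m creep '[{"grip":0,"dp":[-7,-15,-6],"rotation":[0,0,0]},{"grip":0,"dp":[-9.5,-56,-22],"rotation":[0,0,0]},{"grip":0,"dp":[-9.5,-56,-22],"rotation":[0,0,0]},{"grip":0,"dp":[-9.5,-56,-22],"rotation":[0,0,0]},{"grip":0,"dp":[-9.5,-56,-22],"rotation":[0,0,0]}]'
python3 - <<'E'
from h import *
go(chest(.047,.10,.37),desired(-1))
E
```

```text
time: 0.93
tool_pos: [0.3524, -0.307, 0.3081]
tcp_rot: [-2.164, 0.12, 2.164]
wrist_force: [1.1, 0.3, 0.8]
width: -0.004
t 0.9333 tcp [ 0.3524 -0.307   0.3081] F [1.0511 0.2709 0.7644] w -0.0035836943958380794 q [-0.77   -0.1856  1.8864  0.0001  1.4409  0.9116]
dp cm [ -6.1825 -40.8416 -16.8333]
rot [0.0013 0.     0.0002]
```

```bash
python3 -m creep '[{"grip":0,"dp":[-3,-39,-15],"rotation":[0,0,0]},{"grip":0,"dp":[-3,-39,-15],"rotation":[0,0,0]},{"grip":0,"dp":[-3,-39,-15],"rotation":[0,0,0]},{"grip":0,"dp":[-3,-39,-15],"rotation":[0,0,0]},{"grip":0,"dp":[-3,-39,-15],"rotation":[0,0,0]}]'
python3 - <<'E'
from h import *
go(chest(.047,.10,.37),desired(-1))
E
```

```text
time: 1.35
tool_pos: [0.4479, -0.1224, 0.323]
tcp_rot: [-2.165, 0.12, 2.165]
wrist_force: [0.9, -0.9, 0.1]
width: 0.002
t 1.35 tcp [ 0.4479 -0.1224  0.323 ] F [ 0.8611 -0.9203  0.1164] w 0.0019215976963589474 q [-0.3203 -0.1956  1.8682 -0.0001  1.4689  1.3608]
dp cm [ -4.7019 -21.4352  -9.3983]
rot [ 0.0017 -0.     -0.0001]
```

```bash
python3 -m creep '[{"grip":0,"dp":[-3.5,-3,0],"rotation":[0,0,0]},{"grip":0,"dp":[-4.5,-20.5,0],"rotation":[0,0,0]},{"grip":0,"dp":[-4.5,-20.5,0],"rotation":[0,0,0]},{"grip":0,"dp":[-4.5,-20.5,0],"rotation":[0,0,0]},{"grip":0,"dp":[-4.5,-20.5,-3],"rotation":[0,0,0]}]'
python3 - <<'E'
from h import *
go(chest(.047,.10,.27),desired(-1))
E
```

```text
time: 1.77
tool_pos: [0.4865, 0.0628, 0.3678]
tcp_rot: [-2.165, 0.118, 2.165]
wrist_force: [0.7, -1.0, -0.2]
width: -0.0
t 1.7667 tcp [0.4865 0.0628 0.3678] F [ 0.6705 -1.0249 -0.2376] w -3.106840709956056e-05 q [ 0.0773 -0.149   1.7496  0.0005  1.5409  1.7572]
dp cm [ 9.7762 -2.5863 -7.5969]
rot [0.0029 0.     0.0005]
```

```bash
python3 -m creep '[{"grip":0,"dp":[0,-1.5,-4],"rotation":[0,0,0]},{"grip":0,"dp":[5,-1.5,-7],"rotation":[0,0,0]},{"grip":0,"dp":[9.5,-1.5,-7],"rotation":[0,0,0]},{"grip":0,"dp":[9.5,-1.5,-7],"rotation":[0,0,0]},{"grip":0,"dp":[9.5,-1.5,-7],"rotation":[0,0,0]}]'
python3 - <<'E'
from h import *
go(chest(.047,.10,.184),desired(-1))
E
```

```text
time: 2.18
tool_pos: [0.5564, 0.0673, 0.2641]
tcp_rot: [-2.152, 0.121, 2.179]
wrist_force: [-0.2, 0.4, -0.2]
width: 0.003
t 2.1833 tcp [0.5564 0.0673 0.2641] F [-0.1749  0.4396 -0.2472] w 0.0030236120961233295 q [ 0.0759  0.0254  1.7699 -0.0001  1.3591  1.7566]
dp cm [ 8.0013 -1.4091 -0.8003]
rot [ 0.0022  0.0126 -0.0024]
```

```bash
python3 -m creep '[{"grip":0,"dp":[1,-1.4,-0.8],"rotation":[0,0.012,0]},{"grip":0,"dp":[2.5,-1.4,-0.8],"rotation":[0,0.012,0]},{"grip":0,"dp":[3.7,-1.4,-0.6],"rotation":[0,0.012,0]},{"grip":0,"dp":[5,-1.4,-0.5],"rotation":[0,0.012,0]},{"grip":0,"dp":[6.2,-1.4,-0.4],"rotation":[0,0.012,0]}]'
python3 -m creep '[{"grip":0,"dp":[0.7,0,0],"rotation":[0,0,0]},{"grip":0,"dp":[1.3,0,0],"rotation":[0,0,0]},{"grip":0,"dp":[1.6,0,0],"rotation":[0,0,0]},{"grip":0,"dp":[1.9,0,0],"rotation":[0,0,0]},{"grip":0,"dp":[1.9,0,0],"rotation":[0,0,0]}]'
python3 - <<'E'
from h import *
go(chest(.047,.10,.184),desired(-1))
p,d=bot.read_camera("top"); np.savez("pics/top1.npz",p=p,d=d);crop(p,150,100,310,240,5,"pics/t1.png")
p,d=bot.read_camera("scene"); np.savez("pics/scene1.npz",p=p,d=d);crop(p,185,80,385,300,2.7,"pics/s1.png")
E
```

```text
time: 2.6
tool_pos: [0.5653, 0.0807, 0.2097]
tcp_rot: [-2.179, 0.12, 2.151]
wrist_force: [0.3, -0.4, -0.1]
width: 0.0
time: 3.02
tool_pos: [0.566, 0.0807, 0.1908]
tcp_rot: [-2.179, 0.12, 2.151]
wrist_force: [0.4, 0.2, 1.0]
width: 0.001
t 3.0167 tcp [0.566  0.0807 0.1908] F [0.3964 0.1976 1.0227] w 0.0010355864074031548 q [ 0.0998  0.0718  1.8569 -0.0028  1.2003  1.7819]
dp cm [0.677  0.0529 0.1186]
rot [ 0.0016 -0.0129  0.0001]
```

View pics/s1.png

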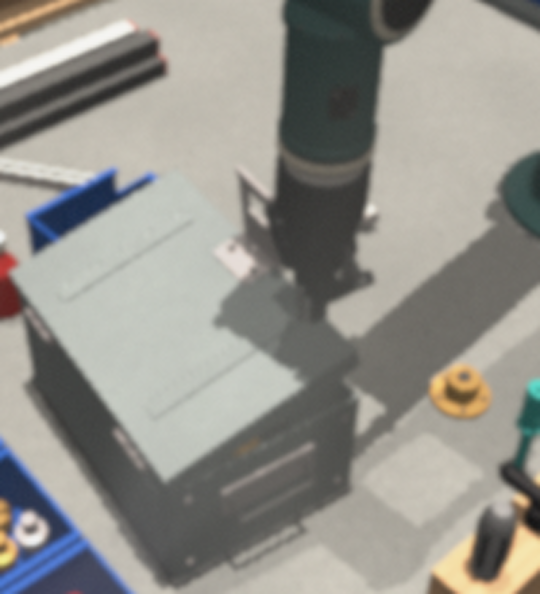

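View pics/t1.png

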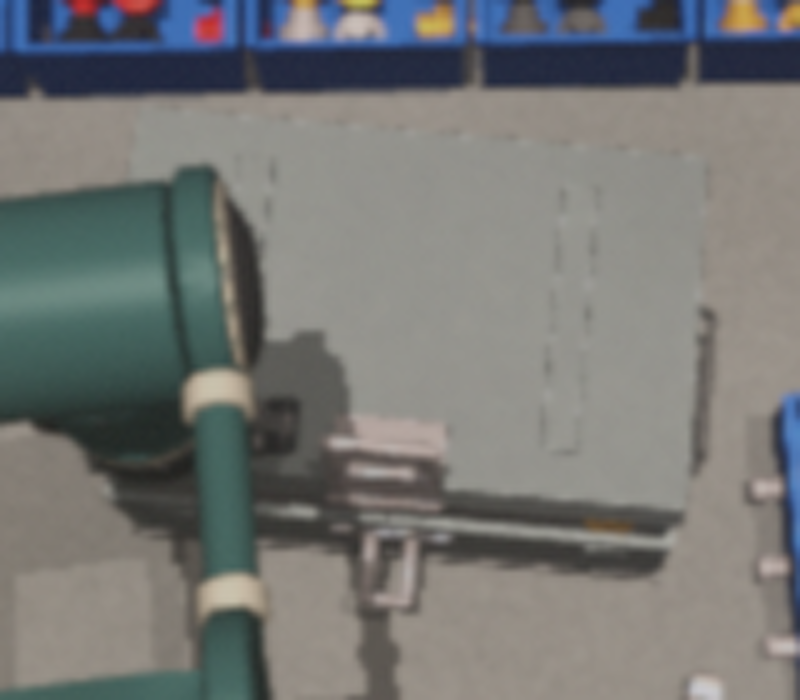

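```bash
python3 -m creep '[{"grip":0,"dp":[0.5,0,0],"rotation":[0,-0.01,0]},{"grip":0,"dp":[0.9,0,0],"rotation":[0,-0.01,0]},{"grip":0,"dp":[1.2,0,0],"rotation":[0,-0.01,0]},{"grip":0,"dp":[1.2,0,0],"rotation":[0,-0.01,0]},{"grip":0,"dp":[1.2,0,0],"rotation":[0,-0.01,0]}]'
python3 - <<'E'
from h import *
go(chest(.047,.10,.184),desired(-1))
p,d=bot.read_camera("top"); np.savez("pics/top2.npz",p=p,d=d);crop(p,150,100,310,240,5,"pics/t2.png")
E
```

```text
time: 3.53
tool_pos: [0.5656, 0.0807, 0.178]
tcp_rot: [-2.166, 0.12, 2.164]
wrist_force: [0.3, 0.1, -0.2]
width: 0.002
t 3.5333 tcp [0.5656 0.0807 0.178 ] F [ 0.2682  0.125  -0.2338] w 0.0018458890487964884 q [ 0.0986  0.0884  1.8632 -0.0006  1.1888  1.7797]
dp cm [-0.6011  0.0491  0.0643]
rot [ 0.0019 -0.0013 -0.0003]
```

View pics/t2.png

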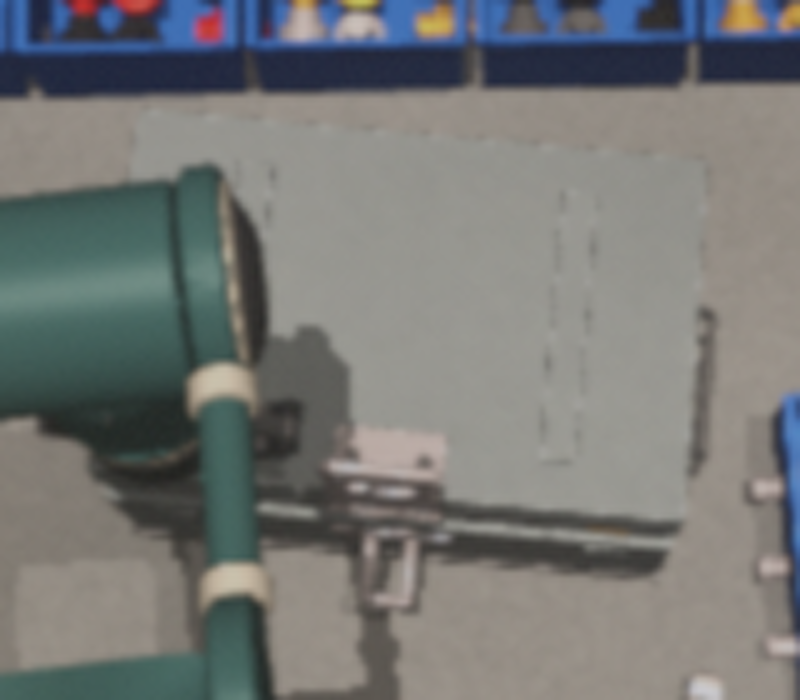

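Run:
```python
from h import *
for k in (1,2):
    D=np.load(f"pics/top{k}.npz")["d"]
    for q in((500,500),(600,480),(600,200),(650,500)):print(k,dep("top",D,150+q[0]/5-.4,100+q[1]/5-.4))
```

```text
1 [ 0.5344 -0.0742  0.2024]
1 [ 0.5418 -0.1242  0.2141]
1 [ 0.6948 -0.1305  0.1765]
1 [ 0.5314 -0.1489  0.2119]
2 [ 0.5343 -0.0742  0.2033]
2 [ 0.5441 -0.125   0.1979]
2 [ 0.6952 -0.1306  0.1749]
2 [ 0.533  -0.1498  0.2   ]
```

Run:
```python
from h import *
p,d=bot.read_camera("scene"); np.savez("pics/scene2.npz",p=p,d=d);crop(p,255,120,345,230,5.4,"pics/s2.png")
s=bot.read_state();print(s["tool_pos"],s["wrist_force"],s["joint_torque"])
T=s["tool_pos"]
for n,z in(("tip",-.014),("tcp",0),("body",.06),("w",.12)):print(n,proj("scene",T+[0,0,z]),(proj("scene",T+[0,0,z])-[255,120])*5.4)
```

```text
[0.5656 0.0807 0.1783] [ 0.0216 -0.0081  0.5645] [  0.0101 -40.652  -35.7045   0.      -0.0151   0.    ]
tip [[298.1232 211.613 ]] [[232.8654 494.7104]]
tcp [[298.393  207.7386]] [[234.3223 473.7887]]
body [[299.6087 190.2803]] [[240.8871 379.5136]]
w [[300.9302 171.3029]] [[248.0232 277.0354]]
```

View pics/s2.png

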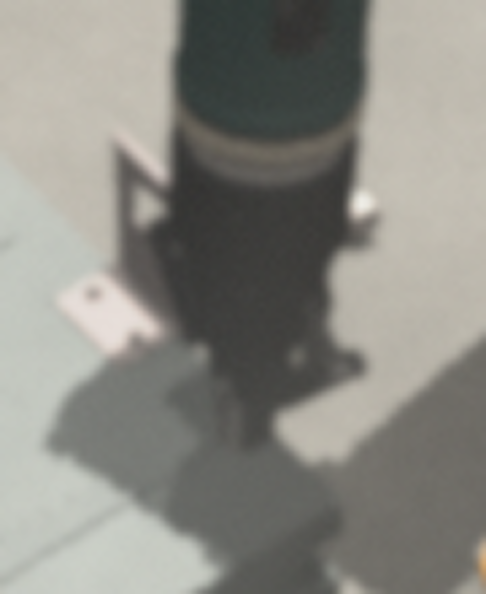

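Run:
```python
from h import *
D=np.load("pics/scene2.npz")["d"]
for q in((250,420),(250,435),(250,445),(250,460),(225,415),(240,300),(345,365),(360,205),(265,130),(265,165)):print(q,dep("scene",D,255+q[0]/5.4-.4,120+q[1]/5.4-.4))
D=np.load("pics/top2.npz")["d"]
for q in((270,430),(290,410),(275,410),(285,445),(240,300),(225,220)):print("top",q,dep("top",D,150+q[0]/5-.4,100+q[1]/5-.4))
```

```text
(250, 420) [1.0748 0.5832 0.9384]
(250, 435) [0.5721 0.0936 0.2195]
(250, 445) [0.5724 0.0943 0.2139]
(250, 460) [0.5694 0.0922 0.2006]
(225, 415) [0.5765 0.0818 0.2255]
(240, 300) [0.586  0.0959 0.3091]
(345, 365) [0.569  0.1406 0.2952]
(360, 205) [ 0.2551 -0.1364  0.0307]
(265, 130) [0.5925 0.1096 0.4082]
(265, 165) [0.589  0.1075 0.3884]
top (270, 430) [0.5572 0.033  0.2963]
top (290, 410) [0.5668 0.0237 0.2946]
top (275, 410) [0.5677 0.031  0.2904]
top (285, 445) [0.55   0.0261 0.2962]
top (240, 300) [0.5581 0.0198 0.5759]
top (225, 220) [0.5855 0.0242 0.5832]
```

```bash
python3 -m creep '[{"grip":0,"dp":[0.5,0,0],"rotation":[0,0,0]},{"grip":0,"dp":[1.0,0,0],"rotation":[0,0,0]},{"grip":0,"dp":[1.4,0,0],"rotation":[0,0,0]},{"grip":0,"dp":[1.4,0,0],"rotation":[0,0,0]}]'
python3 - <<'E'
from h import *
go(chest(.047,.10,.184),desired(-1))
p,d=bot.read_camera("top"); np.savez("pics/top3.npz",p=p,d=d);crop(p,150,100,310,240,5,"pics/t3.png")
for q in((600,480),(600,200),(650,500)):print(dep("top",d,150+q[0]/5-.4,100+q[1]/5-.4))
E
```

```text
time: 3.97
tool_pos: [0.5653, 0.0809, 0.1635]
tcp_rot: [-2.166, 0.12, 2.164]
wrist_force: [-0.3, 0.1, 0.0]
width: -0.002
t 3.9667 tcp [0.5653 0.0809 0.1635] F [-0.3054  0.1487  0.0414] w -0.0021235689175012422 q [ 0.0986  0.0996  1.8787 -0.0003  1.1625  1.7797]
dp cm [-2.052   0.0587  0.0309]
rot [ 0.0018 -0.0008 -0.0001]
[ 0.5455 -0.1255  0.1879]
[ 0.696  -0.1307  0.1719]
[ 0.5351 -0.1509  0.1845]
```

```bash
python3 -m creep '[{"grip":0,"dp":[0.4,0,0],"rotation":[0,0,0]},{"grip":0,"dp":[0.8,0,0],"rotation":[0,0,0]},{"grip":0,"dp":[1.2,0,0],"rotation":[0,0,0]}]'
python3 - <<'E'
from h import *
go(chest(.047,.10,.184),desired(-1))
p,d=bot.read_camera("top"); np.savez("pics/top4.npz",p=p,d=d);crop(p,150,100,310,240,5,"pics/t4.png")
for q in((600,480),(600,200),(650,500)):print(dep("top",d,150+q[0]/5-.4,100+q[1]/5-.4))
p,d=bot.read_camera("scene"); np.savez("pics/scene4.npz",p=p,d=d);crop(p,255,120,345,230,5.4,"pics/s4.png")
E
```

```text
time: 4.27
tool_pos: [0.5656, 0.0808, 0.1526]
tcp_rot: [-2.166, 0.12, 2.163]
wrist_force: [-2.5, 1.1, 2.7]
width: 0.0
t 4.2667 tcp [0.5656 0.0808 0.1526] F [-2.5067  1.0918  2.745 ] w 7.450023949367472e-05 q [ 0.0985  0.1088  1.8896 -0.0003  1.1415  1.7797]
dp cm [-3.1449  0.0581  0.0635]
rot [ 0.0018 -0.0016  0.    ]
[ 0.5477 -0.1263  0.172 ]
[ 0.6963 -0.1308  0.1705]
[ 0.5359 -0.1513  0.1783]
```

View pics/s4.png

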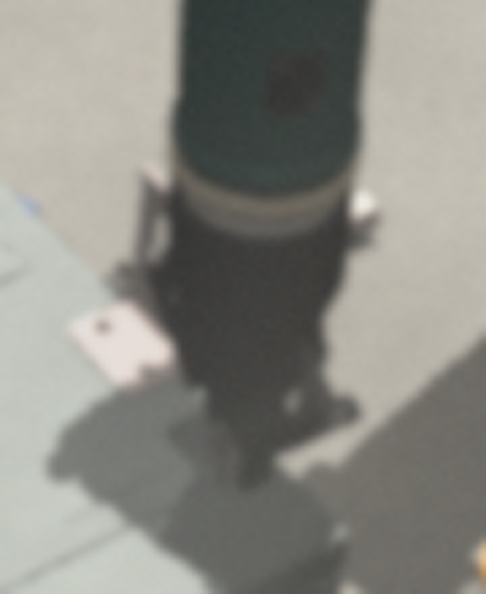

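View pics/t4.png

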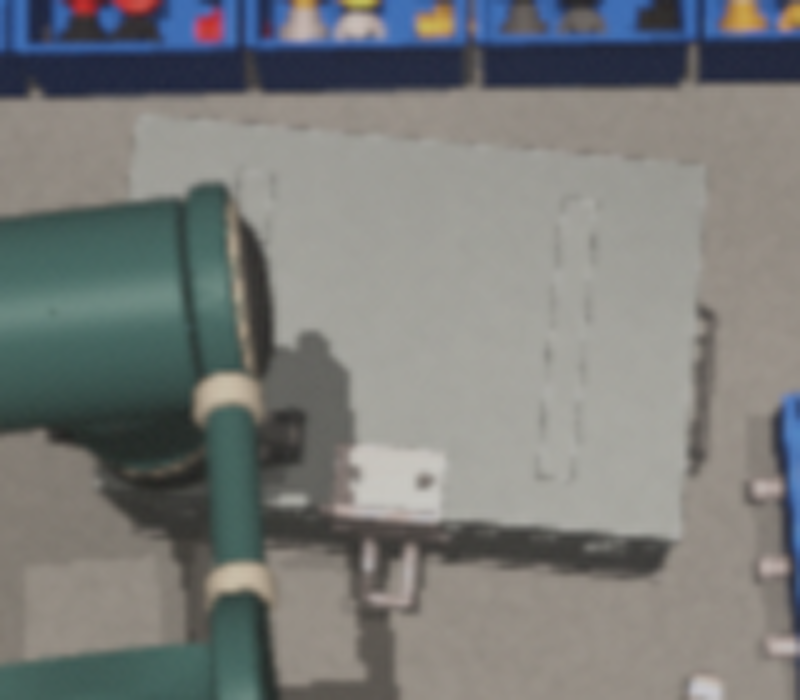

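```bash
python3 -m creep '[{"grip":0,"dp":[0.3,0,0],"rotation":[0,0,0]},{"grip":0,"dp":[0.5,0,0],"rotation":[0,0,0]},{"grip":0,"dp":[0.5,0,0],"rotation":[0,0,0]}]'
```

```text
time: 4.62
tool_pos: [0.5657, 0.0808, 0.1472]
tcp_rot: [-2.166, 0.12, 2.163]
wrist_force: [0.7, 0.3, -0.5]
width: 0.002
```

```bash
python3 -m creep '[{"grip":0,"dp":[0.2,0,0],"rotation":[0,0,0]},{"grip":0,"dp":[0.4,0,0],"rotation":[0,0,0]},{"grip":0,"dp":[0.4,0,0],"rotation":[0,0,0]}]'
python3 - <<'E'
from h import *
p,d=bot.read_camera("top"); np.savez("pics/top5.npz",p=p,d=d);crop(p,150,100,310,240,5,"pics/t5.png")
for q in((600,480),(600,200),(640,510),(500,480),(500,300)):print(dep("top",d,150+q[0]/5-.4,100+q[1]/5-.4))
E
```

```text
time: 4.87
tool_pos: [0.566, 0.0808, 0.1456]
tcp_rot: [-2.167, 0.119, 2.162]
wrist_force: [-5.7, -0.3, 10.9]
width: -0.002
[ 0.5478 -0.1263  0.1717]
[ 0.6959 -0.1307  0.1724]
[ 0.5318 -0.1465  0.1708]
[ 0.5499 -0.0748  0.1653]
[ 0.644  -0.077   0.1701]
```

View pics/t5.png

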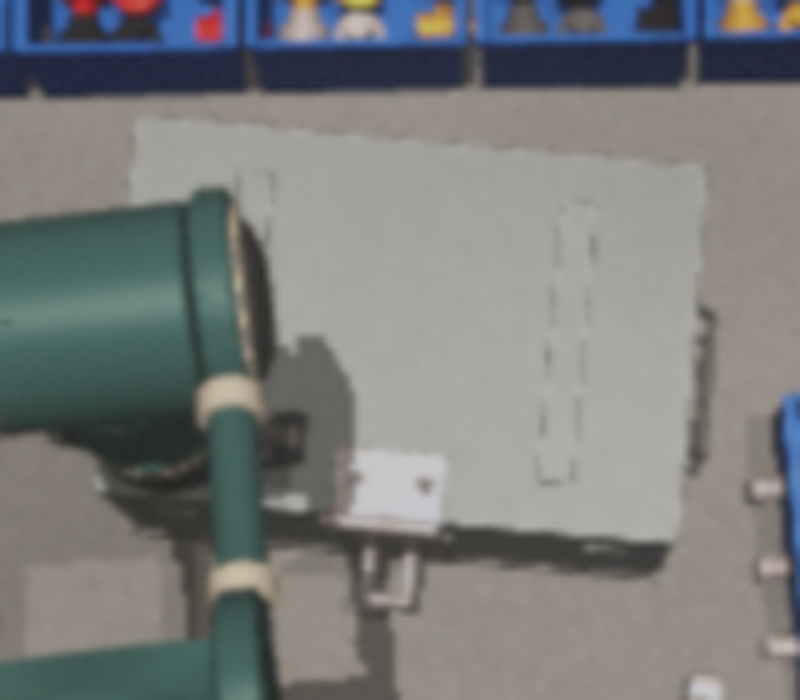

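```bash
python3 -m creep '[{"grip":0,"dp":[-4,0,0],"rotation":[0,0,0]},{"grip":0,"dp":[-8,0,0],"rotation":[0,0,0]},{"grip":0,"dp":[-12,0,-3],"rotation":[0,0,0]},{"grip":0,"dp":[-12,0,-3],"rotation":[0,0,0]},{"grip":0,"dp":[-12,0,-3],"rotation":[0,0,0]}]'
python3 - <<'E'
from h import *
go(chest(.047,.10,.184),desired(-1))
p,d=bot.read_camera("top"); np.savez("pics/top6.npz",p=p,d=d);crop(p,150,100,310,240,5,"pics/t6.png")
p,d=bot.read_camera("scene"); np.savez("pics/scene6.npz",p=p,d=d);crop(p,225,80,365,240,3.7,"pics/s6.png")
T=bot.read_state()["tool_pos"]
for n,z in(("tip",-.014),("tcp",0),("tip+38",.024),("w",.12)):print(n,(proj("scene",T+[0,0,z])-[225,80])*3.7,(proj("top",T+[0,0,z])-[150,100])*5)
E
```

```text
time: 5.33
tool_pos: [0.5992, 0.0775, 0.268]
tcp_rot: [-2.176, 0.119, 2.152]
wrist_force: [0.4, -0.2, -0.4]
width: -0.001
t 5.3333 tcp [0.5992 0.0775 0.268 ] F [ 0.3889 -0.2102 -0.376 ] w -0.0011472232513021021 q [ 0.0877  0.0914  1.6933 -0.0007  1.3462  1.7693]
dp cm [8.3646 0.1069 3.5336]
rot [ 0.0013 -0.0106  0.0015]
tip [[238.5063 414.3095]] [[183.9379 369.1627]]
tcp [[239.2554 398.2188]] [[180.4887 363.802 ]]
tip+38 [[240.5749 369.8725]] [[174.3865 354.3181]]
w [[246.3486 245.8469]] [[147.2938 312.2111]]
```

View pics/s6.png

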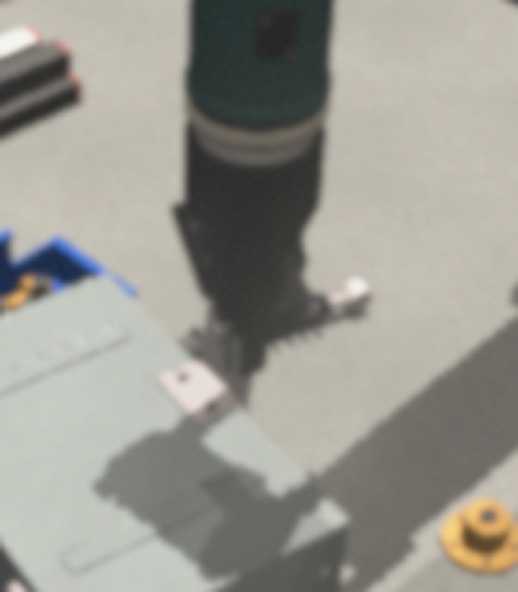

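View pics/t6.png

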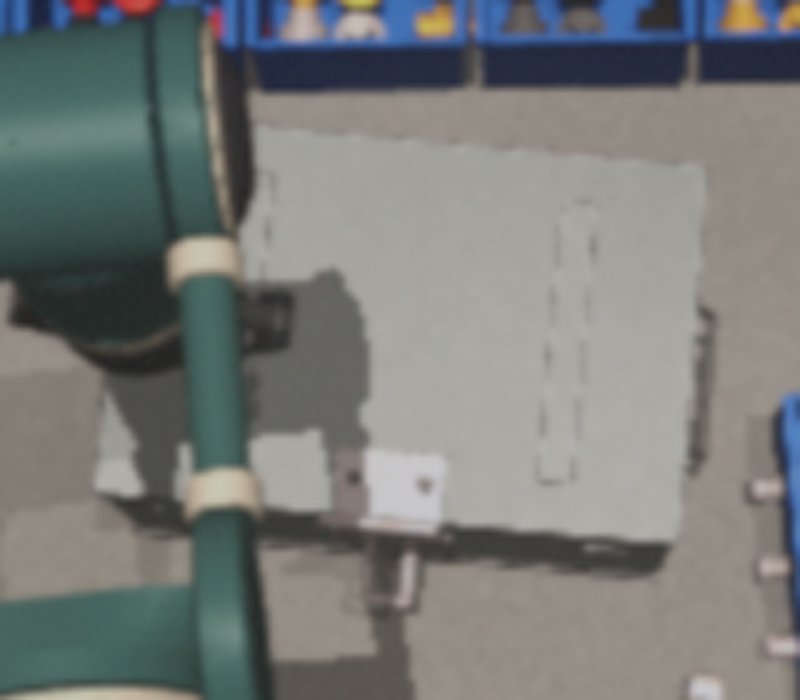

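Run:
```python
from h import *
D=np.load("pics/top6.npz")["d"]
for v in range(196,224):
    P=dep("top",D,150+415/5,v); print(v,P, end=" | ")
    P=dep("top",D,150+430/5,v); print(P)
print((proj("top",chest(.02,0,.157))-[150,100])*5,(proj("top",chest(.02,0,.252))-[150,100])*5,(proj("scene",chest(.02,0,.252))-[225,80])*3.7,(proj("scene",chest(.02,0,.157))-[225,80])*3.7)
```

```text
196 [ 0.5485 -0.032   0.1747] | [ 0.5485 -0.0397  0.1734]
197 [ 0.5455 -0.0321  0.1777] | [ 0.5466 -0.0396  0.1682]
198 [ 0.5433 -0.0319  0.1748] | [ 0.5435 -0.0396  0.1718]
199 [ 0.5411 -0.0318  0.1721] | [ 0.5412 -0.0395  0.1699]
200 [ 0.5384 -0.0318  0.1724] | [ 0.5384 -0.0395  0.1712]
201 [ 0.5361 -0.0317  0.1705] | [ 0.535  -0.0395  0.1772]
202 [ 0.5332 -0.0317  0.1728] | [ 0.5338 -0.0393  0.1668]
203 [ 0.5311 -0.0316  0.1692] | [ 0.5302 -0.0394  0.1745]
204 [ 0.5181 -0.0335  0.252 ] | [ 0.5288 -0.0392  0.1652]
205 [ 0.5157 -0.0335  0.2514] | [ 0.5156 -0.0407  0.2506]
206 [ 0.513  -0.0335  0.254 ] | [ 0.5135 -0.0406  0.2481]
207 [ 0.5279 -0.0299  0.109 ] | [ 0.522  -0.0388  0.1569]
208 [ 0.5283 -0.0292  0.0826] | [ 0.5269 -0.0376  0.0931]
209 [ 0.531  -0.028   0.0356] | [ 0.5298 -0.0367  0.0442]
210 [ 0.5299 -0.0275  0.0202] | [ 0.5295 -0.0362  0.0214]
211 [ 0.5278 -0.0273  0.013 ] | [ 0.5282 -0.0359  0.0077]
212 [ 0.5263 -0.0269 -0.0005] | [ 0.5262 -0.0356 -0.0008]
213 [ 0.5237 -0.0268 -0.0031] | [ 0.5237 -0.0355 -0.0045]
214 [ 0.5202 -0.0269  0.002 ] | [ 0.5206 -0.0355 -0.0035]
215 [ 0.5175 -0.0268 -0.0001] | [ 0.5176 -0.0354 -0.0025]
216 [ 0.5147 -0.0267 -0.0004] | [ 0.5153 -0.0353 -0.0088]
217 [ 0.5121 -0.0266 -0.0041] | [ 0.5114 -0.0354  0.0012]
218 [ 0.5085 -0.0267  0.0031] | [ 0.5084 -0.0354  0.0021]
219 [ 0.5056 -0.0266  0.0029] | [ 0.5054 -0.0353  0.0029]
220 [ 0.5031 -0.0264 -0.002 ] | [ 0.5026 -0.0352  0.0013]
221 [ 0.5002 -0.0264 -0.0012] | [ 0.5    -0.0351 -0.0017]
222 [ 0.4972 -0.0264 -0.0008] | [ 0.497  -0.0351 -0.0004]
223 [ 0.4948 -0.0262 -0.0061] | [ 0.4941 -0.035  -0.0008]
[[385.9002 526.6479]] [[378.3508 502.6749]] [[222.1491 290.5626]] [[218.7304 391.7765]]
```

```bash
python3 - <<'E'
from h import *
go(chest(.065,0,.196),desired(-1))
E
python3 -m creep '[{"grip":0,"dp":[0,4,0],"rotation":[0,0,0]},{"grip":0,"dp":[0,8,0.6],"rotation":[0,0,0]},{"grip":0,"dp":[3.5,9.9,1.1],"rotation":[0,0,0]},{"grip":0,"dp":[7.2,9.9,1.1],"rotation":[0,0,0]},{"grip":0,"dp":[7.2,9.9,1.1],"rotation":[0,0,0]}]'
python3 - <<'E'
from h import *
go(chest(-.045,0,.196),desired(-1))
E
```

```text
t 5.4333 tcp [0.595  0.0774 0.2627] F [-1.0515 -0.2125 -0.3159] w -0.0007108097577979117 q [ 0.0881  0.0928  1.7014 -0.0004  1.3467  1.7694]
dp cm [ 6.672  10.0453  1.2473]
rot [ 0.0016 -0.0007 -0.0003]
time: 5.85
tool_pos: [0.5652, -0.0202, 0.1809]
tcp_rot: [-2.145, 0.121, 2.181]
wrist_force: [-1.6, -0.2, -2.2]
width: 0.006
t 5.85 tcp [ 0.5652 -0.0202  0.1809] F [-1.6472 -0.169  -2.1648] w 0.005715797482538434 q [-0.0798  0.088   1.8582 -0.      1.2121  1.6035]
dp cm [-1.3391  0.0182 10.3805]
rot [-0.0004  0.0167 -0.0006]
```

```bash
python3 -m creep '[{"grip":0,"dp":[-0.5,0,2],"rotation":[0,0,0]},{"grip":0,"dp":[-0.5,0,4],"rotation":[0,0,0]},{"grip":0,"dp":[-0.5,0,6],"rotation":[0,0,0]},{"grip":0,"dp":[-0.5,0,8],"rotation":[0,0,0]},{"grip":0,"dp":[-0.5,0,10],"rotation":[0,0,0]}]'
python3 - <<'E'
from h import *
go(chest(-.045,0,.196),desired(-1))
p,d=bot.read_camera("top"); np.savez("pics/top7.npz",p=p,d=d);crop(p,150,100,310,240,5,"pics/t7.png")
p,d=bot.read_camera("scene"); np.savez("pics/scene7.npz",p=p,d=d);crop(p,225,80,365,240,3.7,"pics/s7.png")
E
```

```text
time: 6.27
tool_pos: [0.4727, -0.0078, 0.1961]
tcp_rot: [-2.165, 0.118, 2.165]
wrist_force: [-2.1, -0.5, 0.6]
width: -0.004
t 6.2667 tcp [ 0.4727 -0.0078  0.1961] F [-2.1032 -0.5349  0.6376] w -0.003689321433314323 q [-0.0694 -0.1185  2.0329  0.0002  1.2273  1.6106]
dp cm [0.0068 0.2089 1.0212]
rot [0.0027 0.0001 0.0002]
```

View pics/s7.png

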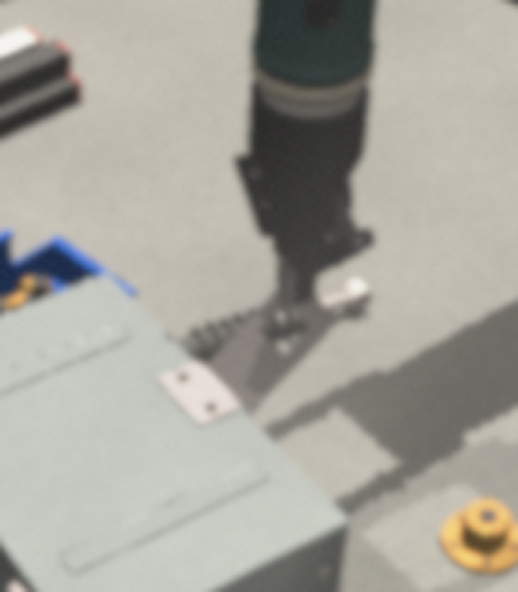

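View pics/t7.png

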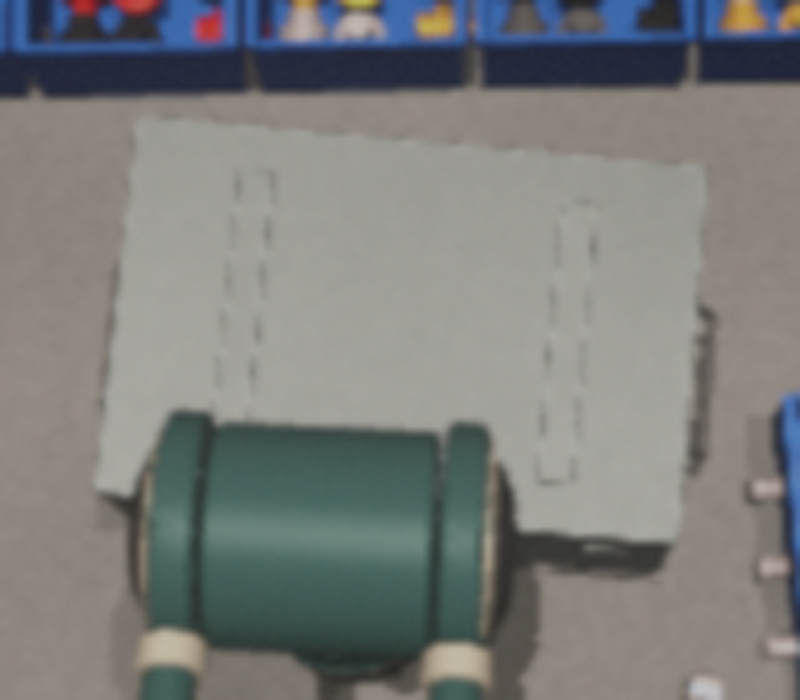

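```bash
python3 -m creep '[{"grip":0,"dp":[0,0,3],"rotation":[0,0,0]},{"grip":0,"dp":[0,0.2,5.5],"rotation":[0,0,0]},{"grip":0,"dp":[0,0.2,5.5],"rotation":[0,0,0]},{"grip":0,"dp":[0,0.2,5.5],"rotation":[0,0,0]}]'
python3 - <<'E'
from h import *
go(chest(-.09,0,.1),desired(-1))
p,d=bot.read_camera("scene"); np.savez("pics/scene8.npz",p=p,d=d);crop(p,225,80,365,240,3.7,"pics/s8.png")
E
```

```text
time: 6.7
tool_pos: [0.4193, -0.0042, 0.1965]
tcp_rot: [-2.168, 0.119, 2.162]
wrist_force: [-0.1, -0.8, 0.4]
width: -0.004
t 6.7 tcp [ 0.4193 -0.0042  0.1965] F [-0.0735 -0.8056  0.3667] w -0.003985671735193433 q [-0.0695 -0.2341  2.1282  0.      1.2451  1.6108]
dp cm [ 9.652  -0.028   0.1986]
rot [ 0.0025 -0.0024  0.0001]
```

View pics/s8.png

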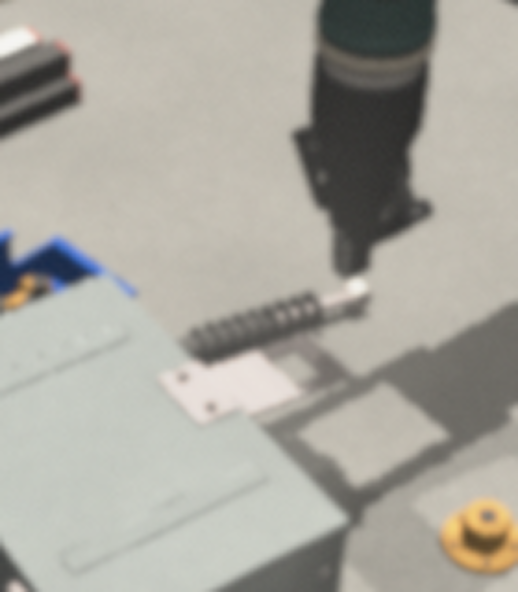

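Run:
```python
from h import *
T=bot.read_state()["tool_pos"]
for z in(-.014,0,.01,.02,.03):print(z,(proj("scene",T+[0,0,z])-[225,80])*3.7)
D=np.load("pics/scene8.npz")["d"]
for q in((345,240),(350,255),(352,265),(352,272),(370,225),(430,208),(300,140)):print(q,dep("scene",D,225+q[0]/3.7-.4,80+q[1]/3.7-.4))
```

```text
-0.014 [[340.1242 310.3954]]
0 [[341.6276 295.8123]]
0.01 [[342.7173 285.2427]]
0.02 [[343.8204 274.5428]]
0.03 [[344.9372 263.7103]]
(345, 240) [0.4319 0.0024 0.2596]
(350, 255) [0.427  0.0041 0.2449]
(352, 265) [0.4276 0.0075 0.2383]
(352, 272) [0.4297 0.01   0.2347]
(370, 225) [0.4346 0.0259 0.2881]
(430, 208) [0.4135 0.0571 0.3101]
(300, 140) [ 0.4236 -0.0559  0.3082]
```

```bash
python3 -m creep '[{"grip":0,"dp":[3,0,0],"rotation":[0,0,0]},{"grip":0,"dp":[6,0,0],"rotation":[0,0,0]},{"grip":0,"dp":[9.7,0,0.2],"rotation":[0,0,0]},{"grip":0,"dp":[9.7,0,0.2],"rotation":[0,0,0]},{"grip":0,"dp":[9.7,0,0.2],"rotation":[0,0,0]}]'
python3 - <<'E'
from h import *
go(chest(.005,0,.096),desired(-1))
p,d=bot.read_camera("scene"); np.savez("pics/scene9.npz",p=p,d=d);crop(p,225,80,365,240,3.7,"pics/s9.png")
E
```

```text
time: 7.17
tool_pos: [0.4163, -0.0042, 0.0979]
tcp_rot: [-2.161, 0.119, 2.169]
wrist_force: [1.0, -0.3, 0.8]
width: 0.004
t 7.1667 tcp [ 0.4163 -0.0042  0.0979] F [ 1.0001 -0.3153  0.7743] w 0.0035489664189480687 q [-0.0699 -0.137   2.241  -0.      1.0411  1.6109]
dp cm [ 0.1553 -0.0416 -9.6166]
rot [ 0.002   0.0036 -0.0002]
```

View pics/s9.png

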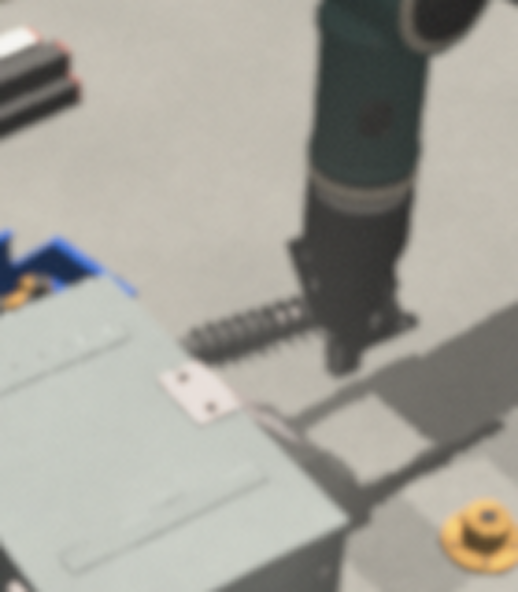

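```bash
python3 -m creep '[{"grip":0,"dp":[0,0,-2],"rotation":[0,0,0]},{"grip":0,"dp":[0,0,-3.5],"rotation":[0,0,0]},{"grip":0,"dp":[0,0,-5],"rotation":[0,0,0]},{"grip":0,"dp":[0,0,-6],"rotation":[0,0,0]},{"grip":0,"dp":[0,0,-7],"rotation":[0,0,0]}]'
python3 -m creep '[{"grip":0,"dp":[0,0,-0.7],"rotation":[0,0,0]},{"grip":0,"dp":[0,0,-1.3],"rotation":[0,0,0]},{"grip":0,"dp":[0,0,-1.8],"rotation":[0,0,0]},{"grip":0,"dp":[0,0,-2.2],"rotation":[0,0,0]},{"grip":0,"dp":[0,0,-2.2],"rotation":[0,0,0]}]'
python3 - <<'E'
from h import *
go(chest(.006,0,.096),desired(-1))
E
```

```text
time: 7.63
tool_pos: [0.4904, -0.0124, 0.1023]
tcp_rot: [-2.172, 0.12, 2.158]
wrist_force: [-0.3, -0.4, 0.1]
width: -0.006
time: 8.05
tool_pos: [0.5096, -0.0146, 0.0996]
tcp_rot: [-2.167, 0.12, 2.162]
wrist_force: [-0.0, 0.3, 0.2]
width: -0.001
t 8.05 tcp [ 0.5096 -0.0146  0.0996] F [-0.0381  0.2535  0.2327] w -0.0010059923677711866 q [-0.0774  0.0449  2.0644 -0.0001  1.03    1.6036]
dp cm [ 0.3604 -0.0485 -0.335 ]
rot [ 0.0018 -0.0022  0.    ]
```

```bash
python3 -m creep '[{"grip":0,"dp":[0.2,0,-0.4],"rotation":[0,0,0]},{"grip":0,"dp":[0.2,0,-0.6],"rotation":[0,0,0]},{"grip":0,"dp":[0.2,0,-0.6],"rotation":[0,0,0]}]'
```

```text
time: 8.3
tool_pos: [0.5134, -0.015, 0.0973]
tcp_rot: [-2.163, 0.119, 2.167]
wrist_force: [-5.2, 0.4, 2.9]
width: -0.002
```

```bash
python3 -m creep '[{"grip":0,"dp":[0,0,-0.3],"rotation":[0,0,0]},{"grip":0,"dp":[0,0,-0.3],"rotation":[0,0,0]}]'
```

```text
time: 8.47
tool_pos: [0.5133, -0.015, 0.097]
tcp_rot: [-2.156, 0.119, 2.174]
wrist_force: [-13.3, 2.5, 8.9]
width: 0.005
```

```bash
python3 -m creep '[{"grip":0,"dp":[0,0,3],"rotation":[0,0,0]},{"grip":0,"dp":[-2,0,6],"rotation":[0,0,0]},{"grip":5,"dp":[-6,-3,8],"rotation":[0,0,0]},{"grip":5,"dp":[-11,-8,8],"rotation":[0,0,0]},{"grip":5,"dp":[-12,-30,8],"rotation":[0,0,0]}]'
python3 - <<'E'
from h import *
go([.419,.297,.20],desired(-1))
E
```

```text
time: 8.88
tool_pos: [0.4527, 0.0854, 0.1904]
tcp_rot: [-2.175, 0.122, 2.151]
wrist_force: [2.7, 0.2, 1.2]
width: 0.421
t 8.8833 tcp [0.4527 0.0854 0.1904] F [2.6654 0.1662 1.1728] w 0.42094128568729766 q [ 0.1338 -0.1477  2.0691 -0.0018  1.2091  1.8186]
dp cm [ -1.005  -20.6416   5.7343]
rot [-0.0015 -0.0112  0.0011]
```

```bash
python3 -m creep '[{"grip":5,"dp":[-1,-18,5.5],"rotation":[0,0,0]},{"grip":5,"dp":[-1,-18,5.5],"rotation":[0,0,0]},{"grip":5,"dp":[-1,-18,5.5],"rotation":[0,0,0]},{"grip":5,"dp":[-1,-18,5.5],"rotation":[0,0,0]},{"grip":5,"dp":[-1,-18,5.5],"rotation":[0,0,0]}]'
python3 - <<'E'
from h import *
go([.419,.297,.20],desired(-1))
p,d=bot.read_camera("top"); np.savez("pics/top10.npz",p=p,d=d);crop(p,150,100,310,240,5,"pics/t10.png")
p,d=bot.read_camera("scene"); np.savez("pics/scene10.npz",p=p,d=d);crop(p,300,130,460,330,2.9,"pics/s10.png")
T=bot.read_state()["tool_pos"]
print((proj("scene",T+[0,0,.022])-[300,130])*2.9)
E
```

```text
time: 9.3
tool_pos: [0.4149, 0.2748, 0.1956]
tcp_rot: [-2.168, 0.114, 2.161]
wrist_force: [0.6, 0.0, 1.3]
width: 0.582
t 9.3 tcp [0.4149 0.2748 0.1956] F [0.5881 0.0484 1.3494] w 0.5816908715849091 q [ 0.5346 -0.0708  1.9904  0.0004  1.2177  2.2133]
dp cm [-0.4337 -2.2562 -0.1721]
rot [ 0.004  -0.0032  0.0028]
[[306.2253 241.104 ]]
```

View pics/t10.png

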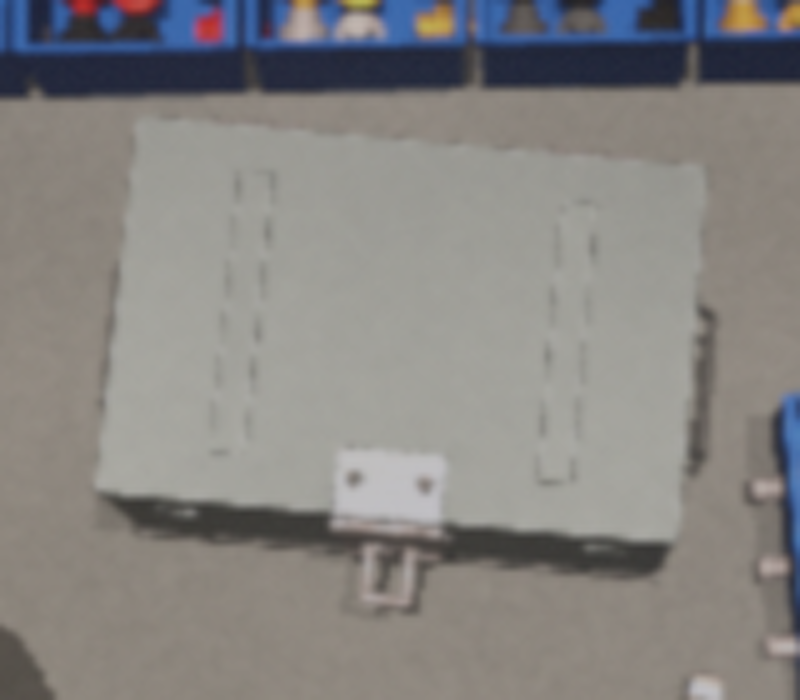

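View pics/s10.png

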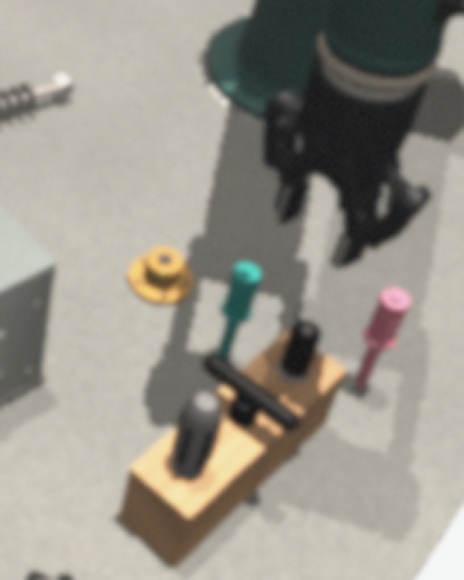

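Run:
```python
from h import *
p=np.load("pics/top10.npz")["p"]
crop(p,215,195,245,227,20,"pics/t10z.png")
t=lambda x,y,z:plane("top",150+x/5-.4,100+y/5-.4,z)
a,b,c,d=t(97,490,.17),t(680,543,.17),t(137,117,.17),t(705,162,.17)
print(a,b,c,d,"w",np.linalg.norm(a-b),np.linalg.norm(c-d),np.linalg.norm(a-c))
for u,v in((b,a),(d,c)):
    w=v-u;print("yaw",np.arctan2(-w[0],w[1]))
m=(a+b)/2;m2=(c+d)/2;print("frontmid",m,"backmid",m2, m2-m)
```

```text
[0.5488 0.1327 0.17  ] [ 0.5143 -0.1666  0.17  ] [0.7465 0.1115 0.17  ] [ 0.7158 -0.1868  0.17  ] w 0.3012459837079847 0.29987043524643825 0.19879026305606942
yaw -0.11486520147792897
yaw -0.1024219485395291
frontmid [ 0.5316 -0.017   0.17  ] backmid [ 0.7312 -0.0376  0.17  ] [ 0.1996 -0.0206  0.    ]
```

View pics/t10z.png

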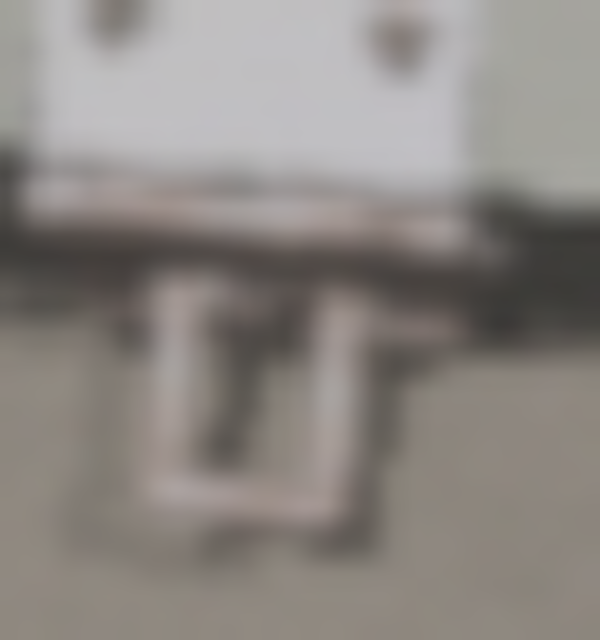

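Run:
```python
from h import *
t=lambda x,y:plane("top",215+(x+.5)/20-.5,195+(y+.5)/20-.5,.097)
l,r,c=t(175,400),t(338,400),t(252,500)
Y=-.109;X=np.array([np.cos(Y),np.sin(Y)]);V=np.array([-np.sin(Y),np.cos(Y)])
print(l,r,c,(l-r)[:2]@V)
m=(l+r)/2
# eye from lid front mid
f=np.array([.5316,-.017]); e1=f-.024*X
# staple
x=c[:2]@X+.012; y=(m[:2]@V); e2=x*X+y*V
print(e1,e2, "chest y of e1,e2",e1@V,e2@V)
```

```text
[ 0.5094 -0.0029  0.097 ] [ 0.5089 -0.0249  0.097 ] [ 0.4956 -0.013   0.097 ] 0.02200309613831387
[ 0.5077 -0.0144] [ 0.5076 -0.0137] chest y of e1,e2 0.040930617124922 0.04158011708163015
```

```bash
sed -i 's/EYE=np.array.*/EYE=np.array([.5073,-.0138,.098])/; s/^YAW=-0.112;/YAW=-0.109;/' h.py
python3 - <<'E'
from h import *
go([.419,.297,.20],desired(-1))
E
```

```text
t 9.4 tcp [0.4151 0.2742 0.1954] F [ 0.3065 -0.1938 -0.0263] w 0.5850629816704318 q [ 0.5338 -0.0704  1.9904 -0.0002  1.2179  2.2101]
dp cm [-0.4585 -2.3104 -0.145 ]
rot [ 0.0035 -0.003   0.002 ]
```

```bash
python3 -m creep '[{"grip":4.8,"dp":[0,-1.2,-0.1],"rotation":[0,-0.003,0]},{"grip":4.8,"dp":[0,-2.3,-0.15],"rotation":[0,-0.003,0]},{"grip":4.8,"dp":[3,-2.3,-0.15],"rotation":[0,-0.003,0]},{"grip":4.8,"dp":[5,-2.3,-0.15],"rotation":[0,-0.003,0]},{"grip":4.8,"dp":[5,-2.3,-0.15],"rotation":[0,-0.003,0]}]'
python3 - <<'E'
from h import *
go([.419,.297,.072],desired(-1))
p,d=bot.read_camera("top"); np.savez("pics/top11.npz",p=p,d=d);crop(p,80,170,200,300,4,"pics/t11.png")
p,d=bot.read_camera("scene"); np.savez("pics/scene11.npz",p=p,d=d);crop(p,330,130,460,290,3.7,"pics/s11.png")
E
```

```text
time: 9.82
tool_pos: [0.4174, 0.2911, 0.1402]
tcp_rot: [-2.158, 0.126, 2.174]
wrist_force: [-0.7, -1.5, -0.2]
width: 0.561
t 9.8167 tcp [0.4174 0.2911 0.1402] F [-0.6993 -1.485  -0.1729] w 0.5611259579365981 q [0.5597 0.0083 2.0202 0.0006 1.1219 2.242 ]
dp cm [ 6.8169 -0.6375 -0.1483]
rot [-0.0028  0.0073 -0.0051]
```

View pics/s11.png

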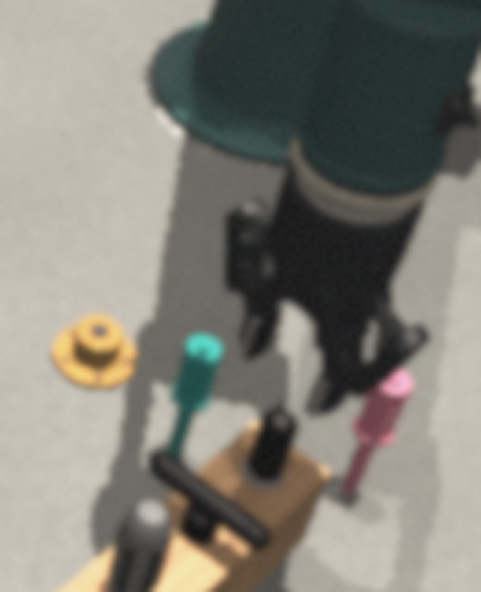

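View pics/t11.png

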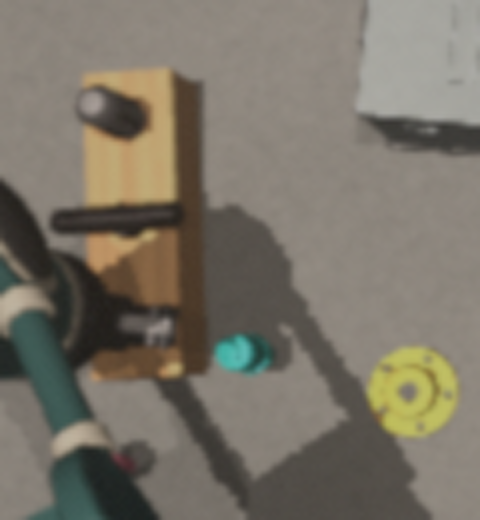

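Run:
```python
from h import *
T=bot.read_state()["tool_pos"];print(T)
ey=np.array([-np.sin(YAW),np.cos(YAW),0])
for z in(0,.022,.03):
  for s in(-.031,0,.031):print(z,s,(proj("scene",T+[0,0,z]+ey*s)-[330,130])*3.7)
D=np.load("pics/scene11.npz")["d"]
for q in((255,345),(257,335),(325,400),(328,385),(280,418),(268,470)):print(q,dep("scene",D,330+q[0]/3.7-.4,130+q[1]/3.7-.4))
```

```text
[0.4196 0.2925 0.1441]
0 -0.031 [[237.9305 373.2511]]
0 0 [[273.4217 404.4649]]
0 0.031 [[310.2946 436.8938]]
0.022 -0.031 [[244.924  351.1311]]
0.022 0 [[281.0975 382.3968]]
0.022 0.031 [[318.7014 414.8989]]
0.03 -0.031 [[247.5197 342.9208]]
0.03 0 [[283.9476 374.2026]]
0.03 0.031 [[321.8243 406.7284]]
(255, 345) [0.4191 0.2671 0.1804]
(257, 335) [0.4218 0.2676 0.1924]
(325, 400) [0.4284 0.3247 0.1876]
(328, 385) [0.43   0.3238 0.2022]
(280, 418) [0.4213 0.299  0.1396]
(268, 470) [0.4261 0.3052 0.0951]
```

```bash
python3 -m creep '[{"grip":4.8,"dp":[1,-0.45,0],"rotation":[0,0,0]},{"grip":4.8,"dp":[3,-0.45,0],"rotation":[0,0,0]},{"grip":4.8,"dp":[5,-0.45,0],"rotation":[0,0,0]},{"grip":4.8,"dp":[7.2,-0.45,0],"rotation":[0,0,0]},{"grip":4.8,"dp":[7.2,-0.45,0],"rotation":[0,0,0]}]'
python3 - <<'E'
from h import *
p,d=bot.read_camera("scene"); np.savez("pics/scene12.npz",p=p,d=d);crop(p,330,130,460,290,3.7,"pics/s12.png")
go([.419,.297,.072],desired(-1))
E
```

```text
time: 10.33
tool_pos: [0.4182, 0.2965, 0.0697]
tcp_rot: [-2.16, 0.123, 2.171]
wrist_force: [-1.6, -1.3, -0.6]
width: 0.562
t 10.3833 tcp [0.4191 0.2971 0.0715] F [-0.2383 -0.2982  0.1596] w 0.5613247801141023 q [0.5677 0.0904 2.0744 0.0009 0.9809 2.2488]
dp cm [-0.0462  0.0114  0.0073]
rot [-0.0018  0.0037 -0.0021]
```

View pics/s12.png

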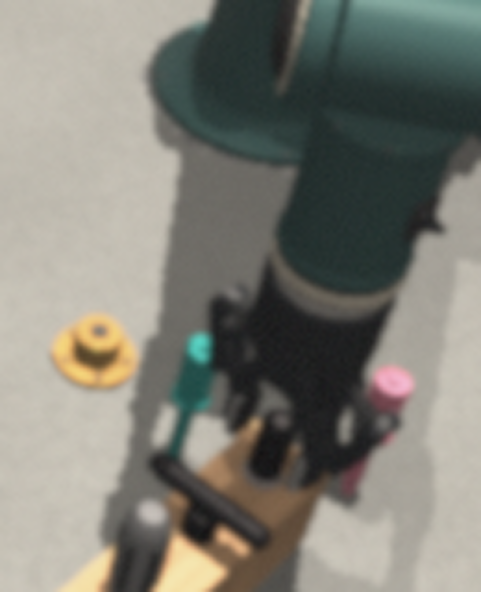

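```bash
python3 -m creep '[{"grip":1.5,"dp":[0,0,0],"rotation":[0,0,0]},{"grip":1.5,"dp":[0,0,0],"rotation":[0,0,0]},{"grip":1.5,"dp":[0,0,0],"rotation":[0,0,0]},{"grip":1.5,"dp":[0,0,0],"rotation":[0,0,0]},{"grip":1.5,"dp":[0,0,0],"rotation":[0,0,0]}]' 70
python3 - <<'E'
from h import *
p,d=bot.read_camera("scene"); np.savez("pics/scene13.npz",p=p,d=d);crop(p,330,130,460,290,3.7,"pics/s13.png")
E
```

```text
time: 10.8
tool_pos: [0.4218, 0.2989, 0.075]
tcp_rot: [-2.166, 0.117, 2.161]
wrist_force: [0.1, -0.1, 6.6]
width: 0.265
```

View pics/s13.png

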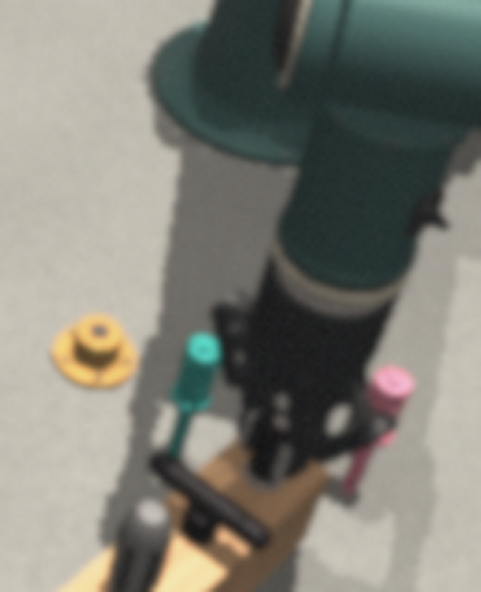

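```bash
python3 -m creep '[{"grip":1.5,"dp":[-2,0,0],"rotation":[0,0,0]},{"grip":1.5,"dp":[-5,0,0],"rotation":[0,0,0]},{"grip":1.5,"dp":[-9,0,0],"rotation":[0,0,0]},{"grip":1.5,"dp":[-13,0,0],"rotation":[0,0,0]},{"grip":1.5,"dp":[-14,0,0],"rotation":[0,0,0]}]'
python3 - <<'E'
from h import *
p,d=bot.read_camera("scene"); np.savez("pics/scene14.npz",p=p,d=d);crop(p,330,80,460,290,2.8,"pics/s14.png")
go(chest(-.03,0,.23),desired(-1))
E
```

```text
time: 11.27
tool_pos: [0.4235, 0.3, 0.2205]
tcp_rot: [-2.17, 0.112, 2.153]
wrist_force: [1.2, 0.5, -0.7]
width: 0.264
t 11.3167 tcp [0.4237 0.3001 0.2203] F [0.5957 1.3873 0.3883] w 0.2623898872638984 q [ 0.5678 -0.0496  1.9243  0.0007  1.2556  2.2486]
dp cm [-1.1258 30.2786 -8.7664]
rot [-0.0012 -0.0084  0.0076]
```

View pics/s14.png

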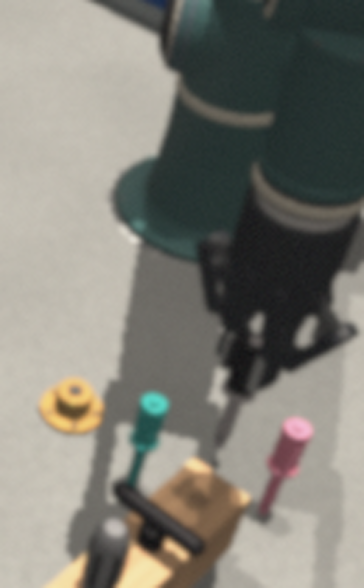

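Run:
```python
from h import *
D=np.load("pics/scene14.npz")["d"];p=np.load("pics/scene14.npz")["p"]
crop(p,395,190,435,255,9,"pics/s14z.png")
T=np.array([.4237,.3001,.2203])
for z in(.024,0,-.02,-.04,-.06,-.07):print(z,(proj("scene",T+[0,0,z])-[395,190])*9)
```

```text
0.024 [[185.4906 210.8712]]
0 [[162.3272 276.2343]]
-0.02 [[143.6375 328.973 ]]
-0.04 [[125.48   380.2103]]
-0.06 [[107.8322 430.0092]]
-0.07 [[ 99.1928 454.3881]]
```

View pics/s14z.png

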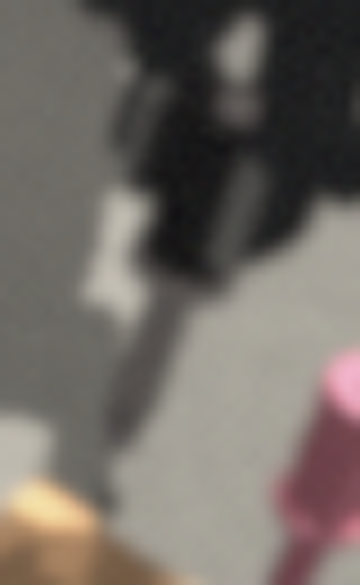

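```bash
python3 -m creep '[{"grip":1.5,"dp":[0,10,-2],"rotation":[0,0,0]},{"grip":1.5,"dp":[0,28,-7.5],"rotation":[0,0,0]},{"grip":1.5,"dp":[0,28,-7.5],"rotation":[0,0,0]},{"grip":1.5,"dp":[0,28,-7.5],"rotation":[0,0,0]},{"grip":1.5,"dp":[0,28,-7.5],"rotation":[0,0,0]}]'
python3 - <<'E'
from h import *
go(chest(0,0,.20),desired(-1))
E
```

```text
time: 11.73
tool_pos: [0.4495, 0.0901, 0.2111]
tcp_rot: [-2.162, 0.119, 2.169]
wrist_force: [0.9, 0.0, -1.7]
width: 0.265
t 11.7333 tcp [0.4495 0.0901 0.2111] F [ 0.8817  0.015  -1.6692] w 0.26501252345044685 q [ 0.1433 -0.1565  2.0377  0.0003  1.2633  1.8232]
dp cm [ 1.0982  9.7012 -6.8771]
rot [-0.0002  0.003  -0.0005]
```

```bash
python3 -m creep '[{"grip":1.5,"dp":[0,3.5,-2],"rotation":[0,0,0]},{"grip":1.5,"dp":[0,6.5,-4],"rotation":[0,0,0]},{"grip":1.5,"dp":[0.5,9,-6],"rotation":[0,0,0]},{"grip":1.5,"dp":[0.7,9,-6.5],"rotation":[0,0,0]},{"grip":1.5,"dp":[0.7,9,-6.5],"rotation":[0,0,0]}]'
python3 - <<'E'
from h import *
p,d=bot.read_camera("scene")
p,d=bot.read_camera("scene"); np.savez("pics/scene15.npz",p=p,d=d);crop(p,255,110,345,220,5.4,"pics/s15.png")
go(chest(0,0,.20),desired(-1))
E
```

```text
time: 12.15
tool_pos: [0.505, -0.0061, 0.2034]
tcp_rot: [-2.158, 0.123, 2.168]
wrist_force: [0.1, 0.1, -1.8]
width: 0.258
t 12.25 tcp [ 0.5042 -0.0043  0.2042] F [-0.8772  0.5593 -1.0719] w 0.2647506412726644 q [-0.0584 -0.0573  1.9616  0.0007  1.2416  1.6229]
dp cm [ 0.4146  0.9137 -0.4148]
rot [-0.0016  0.0044  0.0004]
```

View pics/s15.png

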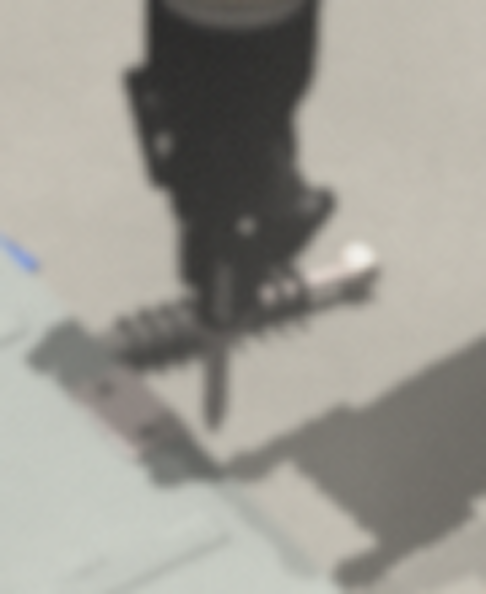

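Run:
```python
from h import *
D=np.load("pics/scene15.npz")["d"]
T=bot.read_state()["tool_pos"];print(T)
b=chest(0,0,0)
for v in range(172,192):
    o=[]
    for u in range(292,298):
        P=dep("scene",D,u,v)
        if abs(P[0]-.5)<.06 and P[2]>.1:
            q=P-b;o.append((u,np.round([q[:2]@ex[:2]*1e3,q[:2]@ey[:2]*1e3,P[2]*1e3],1).tolist()))
    print(v,o)
o_,_=ray("scene",0,0);print("cam",o_)
for z in(.024,0,-.03,-.066):print((proj("scene",T+[0,0,z])-[255,110])*5.4)
```

```text
[ 0.5042 -0.0043  0.2042]
172 [(292, [6.3, 13.6, 210.3]), (293, [5.8, 17.1, 212.7]), (294, [2.3, 16.9, 210.8]), (295, [0.8, 19.1, 211.7]), (296, [-2.2, 19.3, 210.3]), (297, [-3.1, 22.3, 212.2])]
173 [(293, [1.2, 11.4, 202.6]), (294, [-2.6, 10.7, 200.2]), (295, [-7.0, 9.3, 196.9]), (296, [-6.2, 14.5, 201.2])]
174 [(293, [0.4, 10.6, 198.1]), (294, [-2.4, 11.2, 197.2]), (295, [-4.6, 12.6, 197.2]), (296, [-6.7, 14.1, 197.2])]
175 [(292, [-1.4, 4.3, 188.9]), (293, [-1.0, 9.1, 192.7]), (294, [0.0, 14.6, 197.5]), (295, [-4.1, 13.5, 194.5]), (296, [-7.0, 14.0, 193.5])]
176 [(292, [-2.0, 3.7, 184.6]), (293, [-1.2, 9.0, 189.1]), (294, [-2.1, 12.1, 191.0]), (295, [-3.4, 14.6, 192.3]), (296, [-8.0, 12.9, 188.6])]
177 [(292, [0.9, 7.7, 185.5]), (293, [1.0, 12.0, 188.9]), (294, [-2.1, 12.4, 187.6]), (295, [-5.6, 12.1, 185.7]), (296, [-6.1, 15.6, 188.1])]
178 [(292, [-0.9, 5.5, 179.4]), (293, [-0.1, 10.8, 183.9]), (294, [-2.4, 12.2, 183.8]), (295, [-3.6, 14.8, 185.2]), (296, [-7.4, 14.3, 182.8])]
179 [(292, [-0.1, 6.8, 177.2]), (293, [-0.4, 10.7, 180.0]), (294, [-1.8, 13.1, 181.2]), (295, [-3.0, 15
[... 682 characters left out ...]
3, 13.6, 163.3]), (295, [-4.5, 15.2, 163.3]), (296, [-11.6, 10.4, 155.8])]
185 [(292, [0.9, 9.5, 158.0]), (293, [-1.6, 10.6, 157.5]), (294, [-1.8, 14.6, 160.6]), (295, [-6.3, 13.1, 157.0]), (296, [-10.4, 12.3, 154.3])]
186 [(292, [-2.0, 5.9, 149.9]), (293, [-0.9, 11.6, 155.1]), (294, [-3.7, 12.5, 154.3]), (295, [-5.4, 14.5, 155.0])]
187 [(292, [-0.9, 7.6, 148.1]), (293, [-1.5, 11.2, 150.7]), (294, [-2.5, 14.2, 152.6]), (295, [-6.1, 13.9, 150.4])]
188 [(293, [-2.2, 10.5, 146.0]), (294, [-5.4, 10.7, 144.5])]
189 [(293, [-3.2, 9.4, 140.9]), (294, [-4.9, 11.6, 141.7])]
190 []
191 []
cam [1.0748 0.5832 0.9384]
[[213.6083 293.1955]]
[[211.5345 331.0456]]
[[209.029  376.7737]]
[[206.1429 429.4506]]
```

```bash
python3 -m creep '[{"grip":1.5,"dp":[0,0.5,-0.3],"rotation":[0,0.004,0]},{"grip":1.5,"dp":[0,0.9,-0.5],"rotation":[0,0.004,0]},{"grip":1.5,"dp":[0,0.9,-0.5],"rotation":[0,0.004,0]},{"grip":1.5,"dp":[1,0.9,-0.5],"rotation":[0,0.004,0]},{"grip":1.5,"dp":[1,0.9,-0.5],"rotation":[0,0.004,0]}]'
python3 - <<'E'
from h import *
p,d=bot.read_camera("scene"); p,d=bot.read_camera("scene"); np.savez("pics/scene16.npz",p=p,d=d)
s=bot.read_state()
go(chest(.001,0,.10),desired(-1))
b=chest(0,0,0);L=[]
for v in range(172,195):
    for u in range(284,302):
        P=dep("scene",d,u,v);q=P-b;c=np.array([q[:2]@ex[:2],q[:2]@ey[:2],P[2]])*1e3
        if abs(c[0])<20 and abs(c[1])<25 and 135<c[2]<195: L.append(c)
L=np.array(L);un=np.array([.61,.79]);pe=np.array([-.79,.61])
for lo,hi in((135,150),(150,165),(165,180),(180,195)):
    m=L[(L[:,2]>lo)&(L[:,2]<=hi)]
    if len(m):
        w=m[:,:2]@pe;print(lo,len(m),"perp",(w.min()+w.max())/2,w.mean(),"depth",np.max(np.r_[np.percentile(m[:,:2]@un,85)])-6)
E
```

```text
time: 12.67
tool_pos: [0.5083, -0.0137, 0.194]
tcp_rot: [-2.166, 0.119, 2.164]
wrist_force: [-0.4, 0.5, -1.6]
width: 0.261
t 12.7667 tcp [ 0.5086 -0.0138  0.1948] F [-0.0396  0.2645 -1.2776] w 0.2618989190027564 q [-0.0762 -0.0455  1.968   0.      1.2179  1.6044]
dp cm [9.4809 0.012  0.0444]
rot [-0.0007 -0.0012  0.0001]
135 10 perp 1.4098232687326384 2.213758685541338 depth -0.3192744820232063
150 14 perp 0.8761775736914199 0.42544946701416075 depth 0.5423253641130801
165 18 perp 1.4221660788441302 0.6113747406832505 depth -0.2807868366545172
180 17 perp 1.1921007283267229 0.9827120812531684 depth 0.20925031115542048
```

```bash
python3 -m creep '[{"grip":1.5,"dp":[1,0,0],"rotation":[0,0,0]},{"grip":1.5,"dp":[2,0,0],"rotation":[0,0,0]},{"grip":1.5,"dp":[2.8,0,0],"rotation":[0,0,0]},{"grip":1.5,"dp":[3.6,0,0],"rotation":[0,0,0]},{"grip":1.5,"dp":[4.2,0,0],"rotation":[0,0,0]}]'
```

```text
time: 13.18
tool_pos: [0.5088, -0.0142, 0.152]
tcp_rot: [-2.166, 0.12, 2.164]
wrist_force: [0.5, 0.4, -1.7]
width: 0.263
```

```bash
python3 -m creep '[{"grip":1.5,"dp":[0.5,0,0],"rotation":[0,0,0]},{"grip":1.5,"dp":[1,0,0],"rotation":[0,0,0]},{"grip":1.5,"dp":[1.5,0,0],"rotation":[0,0,0]}]'
```

```text
time: 13.43
tool_pos: [0.5098, -0.0143, 0.1383]
tcp_rot: [-2.168, 0.12, 2.161]
wrist_force: [-0.6, 0.4, -1.5]
width: 0.263
```

```bash
python3 -m creep '[{"grip":1.5,"dp":[1,0,0],"rotation":[0,0,0]},{"grip":1.5,"dp":[2,0,0],"rotation":[0,0,0]},{"grip":1.5,"dp":[3,0,0],"rotation":[0,0,0]},{"grip":1.5,"dp":[3.8,0,0],"rotation":[0,0,0]},{"grip":1.5,"dp":[3.8,0,0],"rotation":[0,0,0]}]'
python3 - <<'E'
from h import *
p,d=bot.read_camera("scene"); np.savez("pics/scene17.npz",p=p,d=d);crop(p,255,110,345,220,5.4,"pics/s17.png")
go(chest(.001,0,.092),desired(-1))
E
```

```text
time: 13.85
tool_pos: [0.5078, -0.0141, 0.098]
tcp_rot: [-2.163, 0.119, 2.166]
wrist_force: [0.1, -0.2, -0.9]
width: 0.262
t 13.9 tcp [ 0.5084 -0.0142  0.0991] F [-0.2005  0.2402 -0.0281] w 0.2605934742952211 q [-0.0768  0.045   2.0653 -0.0001  1.0314  1.6043]
dp cm [ 0.7079 -0.0251  0.018 ]
rot [-0.0012  0.0001 -0.0001]
```

View pics/s17.png

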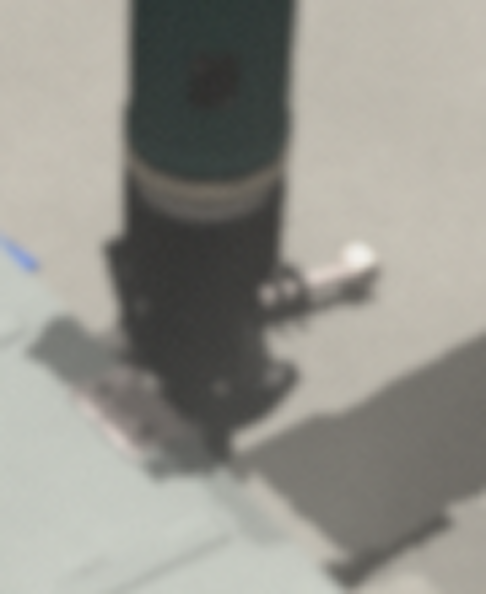

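Gentle descent to contact of the collar.

```bash
python3 -m creep '[{"grip":1.5,"dp":[0.3,0,0],"rotation":[0,0,0]},{"grip":1.5,"dp":[0.5,0,0],"rotation":[0,0,0]},{"grip":1.5,"dp":[0.5,0,0],"rotation":[0,0,0]}]'
```

```text
time: 14.15
tool_pos: [0.5099, -0.0143, 0.0957]
tcp_rot: [-2.168, 0.12, 2.161]
wrist_force: [0.4, 0.9, -1.3]
width: 0.263
```

```bash
python3 -m creep '[{"grip":1.5,"dp":[0.2,0,0],"rotation":[0,0,0]},{"grip":1.5,"dp":[0.3,0,0],"rotation":[0,0,0]},{"grip":1.5,"dp":[0.3,0,0],"rotation":[0,0,0]}]'
```

```text
time: 14.4
tool_pos: [0.5101, -0.0143, 0.0931]
tcp_rot: [-2.169, 0.12, 2.161]
wrist_force: [0.8, 0.2, -1.0]
width: 0.266
```

```bash
python3 -m creep '[{"grip":1.5,"dp":[0.15,0,0],"rotation":[0,0,0]},{"grip":1.5,"dp":[0.3,0,0],"rotation":[0,0,0]},{"grip":1.5,"dp":[0.3,0,0],"rotation":[0,0,0]}]'
```

```text
time: 14.65
tool_pos: [0.5105, -0.0143, 0.0927]
tcp_rot: [-2.169, 0.12, 2.161]
wrist_force: [-6.4, -1.0, 16.1]
width: 0.265
```

```bash
python3 - <<'E'
from h import *
go(chest(.001,0,.092),desired(-1))
E
python3 -m creep '[{"grip":1.5,"dp":[0.15,0,0],"rotation":[0,0,0]},{"grip":1.5,"dp":[0.3,0,0],"rotation":[0,0,0]},{"grip":1.5,"dp":[0.3,0,0],"rotation":[0,0,0]}]'
```

```text
t 14.65 tcp [ 0.5105 -0.0143  0.0927] F [-6.3707 -0.9513 16.0914] w 0.2653764700182566 q [-0.0767  0.0535  2.0696 -0.0002  1.0146  1.6043]
dp cm [ 0.0723 -0.0177  0.2248]
rot [-0.0012 -0.0039 -0.    ]
time: 14.9
tool_pos: [0.5109, -0.0144, 0.0926]
tcp_rot: [-2.17, 0.12, 2.16]
wrist_force: [-13.5, 0.8, 31.9]
width: 0.265
```

```bash
python3 -m creep '[{"grip":1.5,"dp":[-0.5,0,0.2],"rotation":[0,0,0]},{"grip":1.5,"dp":[-0.5,0,0.2],"rotation":[0,0,0]},{"grip":5,"dp":[-0.5,0,0.2],"rotation":[0,0,0]},{"grip":5,"dp":[-0.5,0,0.2],"rotation":[0,0,0]},{"grip":5,"dp":[-0.5,0,0.2],"rotation":[0,0,0]}]' 30
```

```text
time: 15.32
tool_pos: [0.5074, -0.014, 0.091]
tcp_rot: [-2.167, 0.12, 2.163]
wrist_force: [0.2, -0.2, 1.4]
width: 0.584
```

```bash
python3 -m creep '[{"grip":5,"dp":[-1,0,0],"rotation":[0,0,0]},{"grip":5,"dp":[-3,0,0],"rotation":[0,0,0]},{"grip":5,"dp":[-7,0,0],"rotation":[0,0,0]},{"grip":5,"dp":[-11,0,0],"rotation":[0,0,0]},{"grip":5,"dp":[-14,0,0],"rotation":[0,0,0]}]'
python3 -m creep '[{"grip":5,"dp":[-2,-20,0],"rotation":[0,0,0]},{"grip":5,"dp":[-2,-20,0],"rotation":[0,0,0]},{"grip":5,"dp":[-2,-20,0],"rotation":[0,0,0]},{"grip":5,"dp":[-2,-20,0],"rotation":[0,0,0]},{"grip":5,"dp":[-2,-20,0],"rotation":[0,0,0]}]'
python3 - <<'E'
from h import *
p,d=bot.read_camera("top"); np.savez("pics/top18.npz",p=p,d=d);crop(p,80,110,310,280,3.4,"pics/t18.png");crop(p,200,180,260,230,12,"pics/t18z.png")
p,d=bot.read_camera("scene"); np.savez("pics/scene18.npz",p=p,d=d);crop(p,185,80,450,330,2.3,"pics/s18.png")
E
```

```text
time: 15.73
tool_pos: [0.5081, -0.0141, 0.2352]
tcp_rot: [-2.171, 0.12, 2.159]
wrist_force: [1.4, 0.3, 0.8]
width: 0.586
time: 16.15
tool_pos: [0.5294, 0.1874, 0.2527]
tcp_rot: [-2.169, 0.118, 2.16]
wrist_force: [0.9, 0.3, 0.3]
width: 0.588
```

View pics/t18z.png

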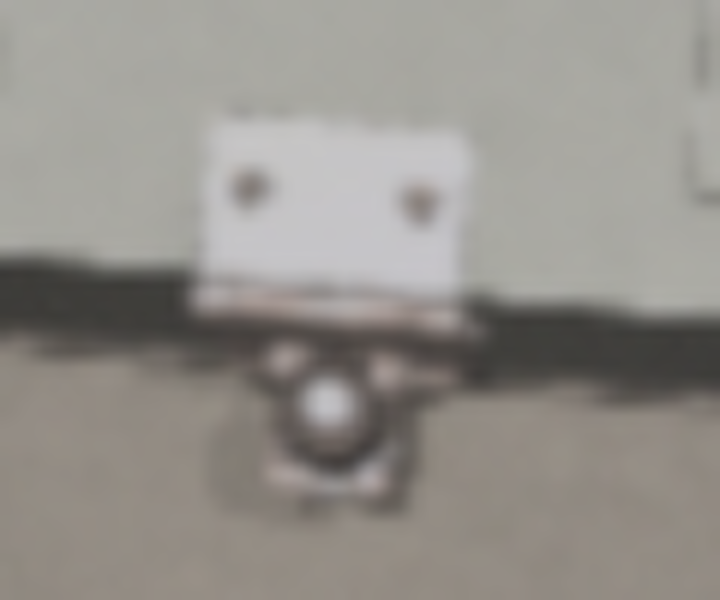

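View pics/s18.png

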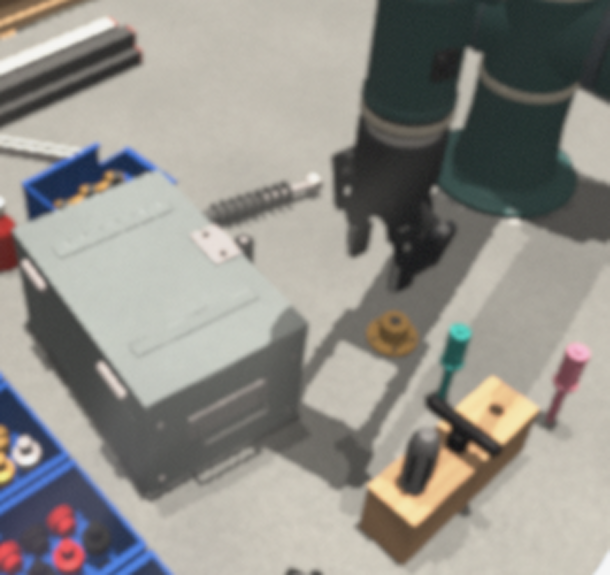

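View pics/t18.png

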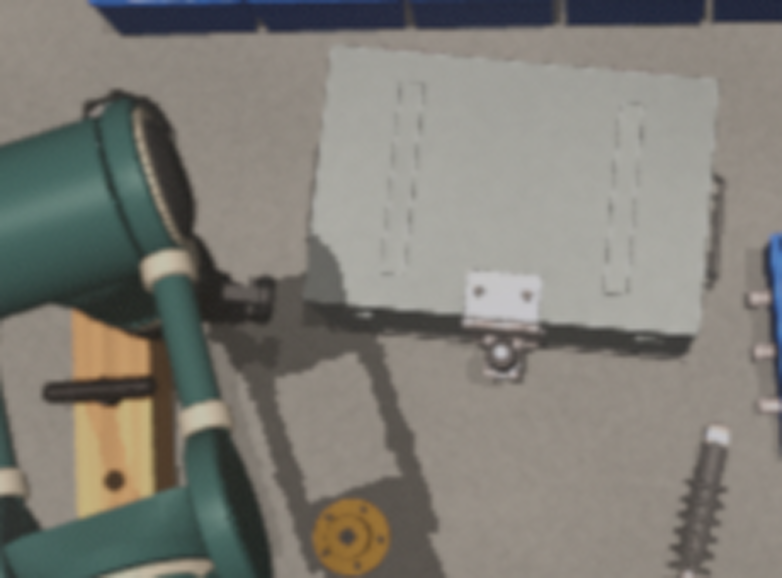

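Run:
```python
from h import *
D=np.load("pics/top18.npz")["d"]; S=np.load("pics/scene18.npz")["d"]
print(dep("top",D,200+330/12-.5,180+405/12-.5),chest(0,0,.155))
P=[dep("top",D,u,v) for u,v in((190,195),(270,205),(230,150),(215,180))];print(np.array(P))
print(tri((185+246/2.3-.3,80+238/2.3-.3),(200+327/12-.5,180+403/12-.5)))
print(bot.read_state()["wrist_force"],bot.read_state()["time"])
bot.finish_job()
```

```text
[ 0.5067 -0.015   0.1526] [ 0.5073 -0.0138  0.155 ]
[[ 0.5539  0.0784  0.1727]
 [ 0.5233 -0.1266  0.1718]
 [ 0.6713 -0.0264  0.1677]
 [ 0.5919  0.0138  0.1707]]
(array([ 0.5053, -0.0131,  0.1563]), np.float64(0.004011808136521039))
[-0.4302 -0.4079 -0.3377] 16.25
the job is handed in; nothing more can be done
```

I shut the lid, swung the hasp over the staple and pressed it flat. I then took the black pin from the tool block, lowered it through the staple's loop until the collar was on the loop, and handed the job in at 16.25 s.

**Last checks that agreed:**
- The lid top reads 168–173 mm; shut is 170 mm.
- When I pressed the hasp, the finger met firm resistance within 1 mm of where the flat hasp's face should be.
- Contact when lowering the pin came within 1 mm of the height predicted for the collar reaching the loop. I pressed it to about 32 N, then eased off before letting go.
- After release the pin's top was within about 1.5 mm of the loop centre. It read 153 mm high in the top camera's depth, and the grip's top should be about 153 mm.
- In the last views the other tools, the look-alikes and the hub show no sign of having moved, and the arm was clear. I compared those by eye and did not measure them.

**Checks that disagreed:**
- The real fingertips sat about 36–38 mm higher than the reported tool height implies. Both the cameras and the contact with the lid showed this, so I corrected heights for it throughout.
- Measuring the pin's top across both views gave 156 mm, with a 4 mm miss between the rays.
- The scene camera could not see the staple behind the lid, so the pin's seating rests on the force, the height and the top view.

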